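# Turn the filter cassette face up and make up the kit tray

## Task

One of the two filter cassettes on the bench has arrived upside down, with its round collar underneath. Turn that one over (the grooved stand can hold it on edge while you change your grip) and set it gently, collar up, fully home between the lugs of its rail on the kit tray. Once it lies there released, gently stand the white sample bottle upright in the round nest beside it, last because it would block the reach; leave the other cassette and the timer alone and do not knock the bottle over.

Things in the scene. Friction and masses are not known exactly. Their poses are not given: they have to be found in the camera images.
- cassette_a_center (a point): The cassette to turn over: loose grey block 76 x 40 x 20 mm (x, y, z), 70 g, with a round collar, 32 mm across and 6 mm high, amid its face; plain back. Point: centre of the block without collar. z points out of the collar face: down at the start, when it rests on the collar, point 16 mm high. Grip across the 40 mm width, about 15 mm from an end, tool tilted. Same turned end for end.
- cassette_b_center (a point): An identical cassette that already lies collar up, flat on its back; leave it alone. Same point and axes, z up. Which of the two places on the bench each cassette has is drawn anew each time.
- stand: Turning stand, dark steel, fixed: base 80 x 76 x 10 mm with a straight groove along its x axis between two walls 56 mm long. Origin at the centre of its underside. A cassette stands in the groove on a short end, its 40 mm width along the groove, the collar clear above the walls; it may lean some 15 degrees.
- stand_slot (a point): Centre of the groove's floor, 10 mm above the bench; axes as the stand. The groove is 25 mm wide (along y), open at both ends (along x); its walls are straight up to 16 mm above this floor, then flare outward, top 22 mm above the floor.
- tray: Kit tray, fixed aluminium plate 124 x 224 mm (x, y), its floor 6 mm and its rim 12 mm above the bench; origin at the centre of its underside. The cassette's rail is in its +y half, the bottle's round nest in its -y half.
- cassette_nest (a point): Centre of the top of the cassette's white rail, 30 x 66 mm (x, y), 12 mm above the tray floor; axes as the tray. The cassette lies on it, length along y, either way round, its point 10 mm above this. Lugs 6 mm higher than the rail keep it with 4 mm play: one 22 mm wide past each end, one 20 mm long beside each long side, 24 mm toward +y of here; the sides of the -y half are free for fingers.
- bottle_nest (a point): Round nest for the bottle, 118 mm from the cassette's place: white ring 59 mm inside, 6 mm high. The point is its centre on the tray floor, 6 mm over the bench; axes as the tray.
- bottle_center (a point): White plastic sample bottle with white cap, 51 mm across, 100 mm high, about 120 g, loose on the bench; the point is on its axis, 50 mm above its underside; z along its axis, up. Grip it across the body.
- timer: Small white timer, 72 x 66 x 18 mm, lying loose farther back; origin at the centre of its underside; leave it alone.

How it is judged:
By the outcome, as a careful person would: the job done as asked, in the order asked, and still so for the second after the job is handed in, with the robot touching nothing.
It also fails if it takes over 64 s, if anything falls off the work surface, if the arm or the gripper's body presses on something with over 40 N, if the wrist force passes 120 N, or if a joint passes its speed limit or range.

## Robot

A 7-joint arm with a two-finger parallel gripper is mounted at the origin on a cart in front of the work surface, level with it; the furniture and walls round the work are solid. World frame = base frame: x ahead of the robot, y to its left, z up, the work surface at z = 0. Lengths are in m, angles in degrees, forces in N, time in s.
With the tool pointing down it reaches from about 0.425 to 0.875 m from the base axis. Payload 4.7 kg.
Tool frame: the origin (TCP) lies at the very end of the fingers, on their centre line; the grasp point (between the pads) lies 19 mm behind it; z points along the fingers, y is the line along which they close (so a half turn about z gives the same grasp; the last joint's range is limited). The gripper opens to 87 mm and grips with 3 to 60 N. Pads are 19 mm wide; open, the fingers measure 117 mm over their backs; the gripper's body (75 mm by 190 mm) begins 51 mm behind the grasp point.
Start: joints at [75.407, 18.392, -4.016, 83.108, 1.295, 78.541, -3.26], TCP at [0.173, -0.627, 0.223] pointing down, gripper open.
Joint ranges: [-163.93, 163.93], [-17.29, 119.83], [-79.2, 71.16], [3.27, 140.29], [-89.18, 269.18], [5.43, 117.66], [-154.24, 154.24]. Speed limits (degrees/s): [147.25, 147.25, 180, 180, 180, 180, 180].

## Interface

Orientations are given as [roll, pitch, yaw] about the fixed x, y, z axes, in that order (R = Rz(yaw) Ry(pitch) Rx(roll)).
In Python, from cell import telemetry, cams, env gives the robot as it stands.
- The arm moves only by the tool arm_command, never from a script. Its argument "series" is text: rows parted by semicolons, each of 5 numbers parted by spaces: the shift along the tool's x, y, z in mm, then the turn about the tool's z in rad, then the closure in counts, from 0 (fully open) to 255 (shut). A call has 1 to 20 rows; each row shifts and turns the commanded pose from where the row before left it, along the tool's axes as they then stand; what a row does not reach is not made up. A row lasts 1/12 s, in which the tool goes at most 41.7 mm and 7.16 degrees, less where a joint would pass 70% of its speed; a pose out of reach is approached as far as the arm can. A call is refused whole if a number of a shift passes 41.7 or a number of a turn 0.125, either way. A call with a gripper value outside its range is refused whole. The fingers move at their own pace and stop on an object; "squeeze" is the grip in N (left out, the last holds). Time passes only in rows, so rows that do not move let the fingers close. It gives the time, the measured TCP pose, the force, the opening and the grip force at its end, in the units of the state.
- telemetry.get_obs(): the state, without advancing time (a new reading comes with each control period).
- cams.read_camera(name): name is "side" or "top" or "wrist"; returns the picture (420x560x3 uint8, blue, green, red); there is no depth.
- cams.calibration(name): a dict with "K" (3x3 intrinsics, pixels), "origin" and "rotation" of the camera in the world; the wrist camera has in their place "hand_eye" (4x4, takes a point from camera to tool coordinates, whose origin is the TCP and whose axes are the flange's). Camera axes: x right, y down, z forward; pixel columns grow to the right and rows downward; lengths in m; the calibration is good to about 2 mm. A picture is of the moment at which its call begins: read the wrist's pose just before it. calibration takes no time and is no camera call.
- env.sign_off(): hands the job in; it is judged then, once.
The state is a dict: "time_s": time; "qpos": joint angles; "joint_velocities": joint speeds; "effort": joint torques, N m; "tool_pos": TCP position; "tool_rot": TCP orientation; "force": force on the tool from outside, world axes, zero at the start; "wrist_torque": the same for the moment, N m; "grip_width": finger opening in m; "grasp_force": force on a finger pad.
Only numpy, scipy, OpenCV 4.12 (cv2) and the standard library are available. Lean on these libraries where they do the work, as an engineer would, in place of code of your own. Each camera call takes 0.05 s, during which the arm holds its last target. There are 200 camera calls.

## Working session

There is one attempt and no reset: what is moved stays moved. The work goes in short steps, Python scripts to look and compute and a tool call to move; the robot and the scene stay as the last step left them, time stands still between calls to the robot, and variables do not carry over. Pictures are saved under pics/ and viewed, at most 10 in all, crops included, and the job is handed in when it is done.

Besides the shell and the picture viewer there is one more tool, called after ">>>" as a command line: name --argument value ..., lists and objects as JSON in quotes. arm_command: Moves the arm, as the interface text tells. Its arguments: {"type":"object","properties":{"series":{"type":"string"},"squeeze":{"type":"number"}},"required":["series"]}

```bash
ls; mkdir -p pics
python3 - <<'E'
from cell import telemetry, cams, env
import cv2,numpy as np
o=telemetry.get_obs();print({k:np.round(v,3).tolist() for k,v in o.items()})
a=cams.read_camera("top");b=cams.read_camera("side")
cv2.imwrite("pics/top0.png",a);cv2.imwrite("pics/side0.png",b)
for n in("top","side","wrist"):
    print(n,{k:np.round(v,4).tolist() for k,v in cams.calibration(n).items()})
E
```

```text
pics
{'time_s': 0.0, 'qpos': [75.407, 18.439, -4.015, 83.176, 1.297, 78.54, -3.26], 'joint_velocities': [-0.032, -0.034, -0.13, 0.033, -0.026, -0.039, 0.132], 'effort': [0.001, -49.128, -0.403, -31.253, -0.064, 0.044, 0.0], 'tool_pos': [0.172, -0.626, 0.221], 'tool_rot': [-179.891, 0.008, 15.402], 'force': [0.085, -0.425, 0.638], 'wrist_torque': [-0.004, -0.006, -0.062], 'grasp_force': 0.0, 'grip_width': 0.087}
top {'K': [[415.7375, 0.0, 279.7451], [0.0, 415.7375, 208.3713], [0.0, 0.0, 1.0]], 'origin': [0.5158, -0.0526, 1.1762], 'rotation': [-175.1923, -0.2404, -90.7662]}
side {'K': [[422.152, 0.0, 278.8342], [0.0, 422.152, 213.7114], [0.0, 0.0, 1.0]], 'origin': [0.5935, -0.9819, 0.7661], 'rotation': [-128.3903, -0.9946, 2.0842]}
wrist {'K': [[371.9845, 0.0, 280.7257], [0.0, 371.9845, 207.6136], [0.0, 0.0, 1.0]], 'hand_eye': [[0.0008, -0.9636, -0.2675, 0.0731], [1.0, 0.0007, 0.0004, -0.0015], [-0.0002, -0.2675, 0.9636, -0.1629], [0.0, 0.0, 0.0, 1.0]]}
```

View pics/top0.png

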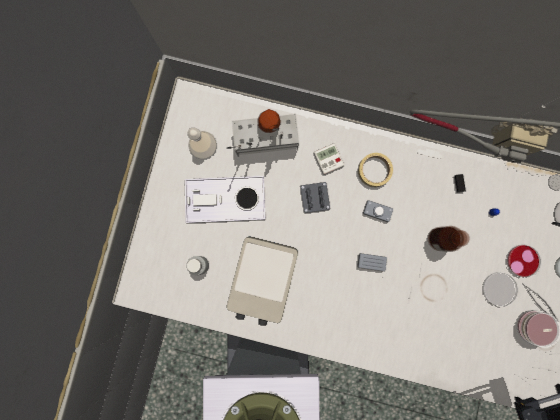

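View pics/side0.png

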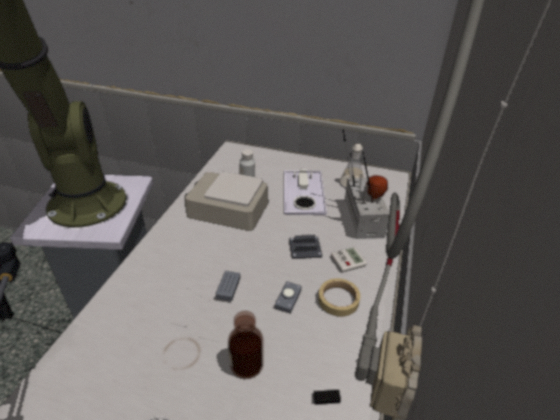

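The top view shows the tray at (225,200) with its rail at (205,200) and the nest at (247,199). The stand is at (315,197), cassette B (collar up) at (377,211), cassette A (collar down) at (372,262), the bottle at (197,265) and a large case at (262,280). The side view agrees, with A at (228,286), B at (289,296) and the stand at (305,246).

```bash
cat > h.py <<'E'
import numpy as np,cv2
from scipy.spatial.transform import Rotation as R
from cell import telemetry,cams
def cam(n,obs=None):
    c=cams.calibration(n);K=np.array(c["K"])
    if n!="wrist":return K,np.array(c["origin"]),R.from_euler("xyz",c["rotation"],degrees=True).as_matrix()
    T=np.array(c["hand_eye"]);o=obs or telemetry.get_obs();Rt=R.from_euler("xyz",o["tool_rot"],degrees=True).as_matrix()
    return K,np.array(o["tool_pos"])+Rt@T[:3,3],Rt@T[:3,:3]
def ray(px,C,z):
    K,o,M=C;d=M@np.linalg.solve(K,[px[0],px[1],1.]);return o+d*(z-o[2])/d[2]
def proj(P,C):
    K,o,M=C;p=K@(M.T@(np.array(P)-o));return p[:2]/p[2]
E
python3 - <<'E'
from h import *
a=cv2.imread("pics/top0.png");C=cam("top")
c=a[110:330,170:405];cv2.imwrite("pics/c1.png",cv2.resize(c,None,fx=2.7,fy=2.7,interpolation=cv2.INTER_CUBIC))
b=cv2.imread("pics/side0.png")[140:320,170:400];cv2.imwrite("pics/c2.png",cv2.resize(b,None,fx=3.2,fy=3.2,interpolation=cv2.INTER_CUBIC))
g=cv2.cvtColor(a,cv2.COLOR_BGR2GRAY)
for nm,(x0,y0,x1,y1),z in [("A",(345,240,400,285),.026),("B",(350,190,400,235),.02),("stand",(295,175,336,220),.01)]:
    m=np.zeros_like(g);m[y0:y1,x0:x1]=(g[y0:y1,x0:x1]<165)*255
    cs,_=cv2.findContours(m,0,2);k=max(cs,key=cv2.contourArea);r=cv2.minAreaRect(k);bx=cv2.boxPoints(r)
    W=np.array([ray(p,C,z)[:2] for p in bx]);print(nm,r,W.mean(0).round(4));
    for i in (0,1):
        e=W[i+1]-W[i];print("  len",np.linalg.norm(e).round(4),"ang",np.degrees(np.arctan2(e[1],e[0])).round(1))
for p in[(205,200),(247,199),(197,265),(237,240),(298,247),(228,312),(283,324)]:print(p,ray(p,C,0.01).round(3))
E
```

```text
A ((370.9692687988281, 262.74615478515625), (30.140439987182617, 17.3648624420166), 7.125016689300537) [ 0.4593 -0.3074]
  len 0.0475 ang -8.8
  len 0.0829 ang -97.9
B ((377.1999816894531, 211.90000915527344), (28.776723861694336, 17.39252471923828), 18.434947967529297) [ 0.5996 -0.3306]
  len 0.049 ang -20.0
  len 0.0801 ang -109.4
stand ((314.5173034667969, 197.6127166748047), (29.499095916748047, 27.5983829498291), 81.25383758544922) [ 0.6432 -0.1573]
  len 0.0782 ang -81.9
  len 0.0837 ang -172.6
(205, 200) [0.64  0.151 0.01 ]
(247, 199) [0.642 0.033 0.01 ]
(197, 265) [0.459 0.173 0.01 ]
(237, 240) [0.527 0.062 0.01 ]
(298, 247) [ 0.505 -0.108  0.01 ]
(228, 312) [0.329 0.088 0.01 ]
(283, 324) [ 0.295 -0.063  0.01 ]
```

View pics/c1.png

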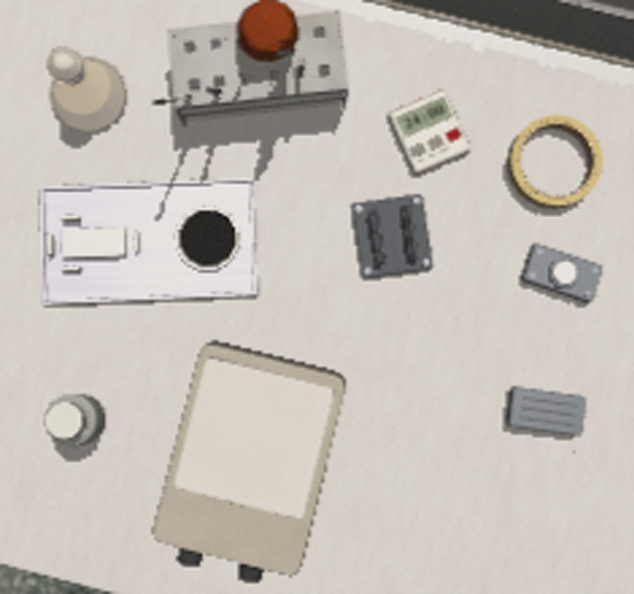

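View pics/c2.png

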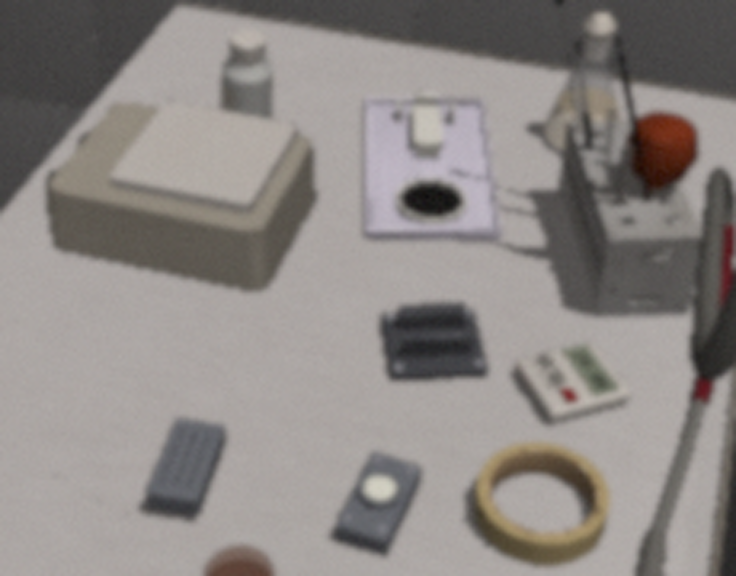

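The crops show A's ridged plain back at crop-1 pixel (545,412), and B's white collar at (564,272). The stand's groove runs roughly along world x. The tray's rail is at (95,243) with side lugs at its left (+y) end, and the round nest is at (208,239). The case, rack and flask are the tall neighbours.

The interface can't tilt the tool. I plan to let the cassette pivot about the pad axis in a light grip, hanging down and then laid over.

>>> arm_command --series "15 -9.5 0 -0.05 0;28 -18 0 0.05 0;30 -19 0 0 0;30 -19 0 0 0;30 -19 0 0 0;30 -19 0 0 0;30 -19 0 0 0;30 -19 0 0 0;30 -19 0 0 0;30 -19 0 0 0;30 -19 0 0 0;28 -18 0 0 0;15 -9.5 0 0 0"

```text
time_s: 1.18
tool_pos: [0.4577, -0.3072, 0.2226]
tool_rot: [-179.9, -0.1, 15.9]
force: [0.1, 0.8, 0.3]
grip_width: 0.087
grasp_force: 0.0
```

>>> arm_command --series "0 0 0 -0.06 0;0 0 0 -0.115 0;0 0 0 -0.115 0;0 0 0 -0.115 0;0 0 0 -0.115 0;0 0 0 -0.115 0;0 0 0 -0.115 0;0 0 0 -0.115 0;0 0 0 -0.115 0;0 0 0 -0.115 0;0 0 0 -0.06 0;0 0 0 0 0;0 0 0 0 0"

```text
time_s: 2.27
tool_pos: [0.4545, -0.3122, 0.2223]
tool_rot: [-180.0, -0.0, 81.6]
force: [0.5, 0.1, 0.2]
grip_width: 0.0871
grasp_force: 0.0
```

Run:
```python
from h import *
o=telemetry.get_obs();a=cams.read_camera("wrist");C=cam("wrist",o);cv2.imwrite("pics/w1.png",a)
print(o["tool_pos"],o["tool_rot"],o["qpos"])
g=cv2.cvtColor(a,cv2.COLOR_BGR2GRAY)
m=(g<150).astype(np.uint8)*255
cs,_=cv2.findContours(m,0,2)
for k in cs:
    if cv2.contourArea(k)<1500:continue
    r=cv2.minAreaRect(k);W=np.array([ray(p,C,.026)[:2] for p in cv2.boxPoints(r)]);print(r,W.mean(0).round(4))
    for i in (0,1):
        e=W[i+1]-W[i];print("  len",np.linalg.norm(e).round(4),"ang",np.degrees(np.arctan2(e[1],e[0])).round(1))
```

```text
[ 0.4545181  -0.31218305  0.22232912] [-1.79970509e+02 -1.24678211e-02  8.15739226e+01] [ 54.53562456   7.81861762 -24.90964985  96.60132415   3.37934549
  76.35454319  20.60376464]
((279.5, 209.5), (419.0, 559.0), 90.0) [ 0.4435 -0.3735]
  len 0.4851 ang -8.4
  len 0.4568 ang -87.1
```

View pics/w1.png

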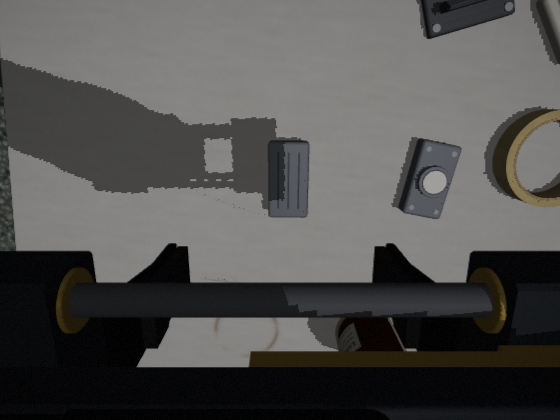

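The wrist view shows A's back at pixels (268–309, 140–217) and B at (430,178), with the gripper's shadow beside A.

Run:
```python
from h import *
o=telemetry.get_obs();C=cam("wrist",o);a=cv2.imread("pics/w1.png").astype(int)
s=a[100:240,230:350];d=s[...,0]-s[...,2];print(np.percentile(d,[5,50,90,97]))
m=((d>10)*255).astype(np.uint8)
m=cv2.morphologyEx(m,cv2.MORPH_CLOSE,np.ones((5,5)))
cs,_=cv2.findContours(m,0,2);k=max(cs,key=cv2.contourArea)
r=cv2.minAreaRect(k);print(r)
for z in(.026,):
    W=np.array([ray(p+np.array([230,100]),C,z)[:2] for p in cv2.boxPoints(r)]);print(W.round(4),W.mean(0).round(4))
    for i in (0,1):
        e=W[i+1]-W[i];print("  len",np.linalg.norm(e).round(4),"ang",np.degrees(np.arctan2(e[1],e[0])).round(1))
# tray etc. from top
t=cv2.imread("pics/top0.png");T=cam("top")
hsv=cv2.cvtColor(t,cv2.COLOR_BGR2HSV);g=cv2.cvtColor(t,cv2.COLOR_BGR2GRAY)
m=((t[...,0].astype(int)-t[...,2]>3)*255).astype(np.uint8);m[:170]=0;m[230:]=0;m[:,:175]=0;m[:,272:]=0
m=cv2.morphologyEx(m,cv2.MORPH_CLOSE,np.ones((7,7)))
cs,_=cv2.findContours(m,0,2);k=max(cs,key=cv2.contourArea);k=cv2.convexHull(k);r=cv2.minAreaRect(k);print("tray",r)
W=np.array([ray(p,T,.012)[:2] for p in cv2.boxPoints(r)]);print(W.round(4),W.mean(0).round(4))
for i in (0,1):
    e=W[i+1]-W[i];print("  len",np.linalg.norm(e).round(4),"ang",np.degrees(np.arctan2(e[1],e[0])).round(1))
m=np.zeros_like(g);m[185:212,232:262]=(g[185:212,232:262]<90)*255
cs,_=cv2.findContours(m,0,2);k=max(cs,key=cv2.contourArea);c,rr=cv2.minEnclosingCircle(k);print("nest",c,rr,ray(c,T,.006))
print("p cap",ray((196,265),T,.1),"rackfront",ray((298,150),T,.06),ray((240,155),T,.06),ray((201,145),T,.05))
```

```text
[-4. -3.  7.  9.]
((55.0, 114.0), (0.0, 0.0), 0.0)
[[ 0.4535 -0.3445]
 [ 0.4535 -0.3445]
 [ 0.4535 -0.3445]
 [ 0.4535 -0.3445]] [ 0.4535 -0.3445]
  len 0.0 ang 0.0
  len 0.0 ang 0.0Traceback (most recent call last):
  File "<stdin>", line 17, in <module>
ValueError: max() iterable argument is empty
```

```bash
cat >> h.py <<'E'
def rect(img,box,fn,C,z,off=5):
    x0,y0,x1,y1=box;s=img[y0:y1,x0:x1].astype(int)
    m=cv2.morphologyEx((fn(s)*255).astype(np.uint8),cv2.MORPH_CLOSE,np.ones((off,off)))
    cs,_=cv2.findContours(m,0,2);k=max(cs,key=cv2.contourArea)+np.array([x0,y0])
    r=cv2.minAreaRect(k);W=np.array([ray(p,C,z)[:2] for p in cv2.boxPoints(r)])
    L=[(np.linalg.norm(W[i+1]-W[i]).round(4),np.degrees(np.arctan2(*(W[i+1]-W[i])[::-1])).round(1)) for i in(0,1)]
    return cv2.boxPoints(r).round(1).tolist(),W.mean(0).round(4),L
E
python3 - <<'E'
from h import *
o=telemetry.get_obs();C=cam("wrist",o);a=cv2.imread("pics/w1.png");br=lambda s:s[...,0]-s[...,2]
print("A",rect(a,(240,110,340,235),lambda s:br(s)>3,C,.026))
t=cv2.imread("pics/top0.png");T=cam("top")
for p in[(200,180),(225,215),(150,205),(210,240),(205,200)]:print(p,t[p[1],p[0]])
print("tray",rect(t,(176,165,275,232),lambda s:br(s)>0,T,.012,7))
g=lambda s:s.mean(-1)
print("nest",rect(t,(232,185,262,212),lambda s:g(s)<90,T,.006))
print("rail",rect(t,(188,190,218,209),lambda s:(br(s)<-3)&(g(s)>150),T,.018,1))
print("stand",rect(t,(295,175,336,220),lambda s:g(s)<130,T,.012))
print("cap",ray((196,265),T,.1),"rackfront",ray((298,150),T,.06),ray((240,155),T,.06),ray((201,145),T,.05))
E
```

```text
A ([[268.0, 216.0], [268.0, 141.0], [308.0, 141.0], [308.0, 216.0]], array([ 0.4615, -0.31  ]), [(np.float64(0.0748), np.float64(81.1)), (np.float64(0.0382), np.float64(-8.4))])
(200, 180) [137 131 136]
(225, 215) [225 225 230]
(150, 205) [199 206 213]
(210, 240) [199 206 212]
(205, 200) [220 227 230]
tray ([[180.8000030517578, 181.0], [206.10000610351562, 176.8000030517578], [213.0, 218.0], [187.6999969482422, 222.1999969482422]], array([0.642 , 0.1739]), [(np.float64(0.0722), np.float64(-81.1)), (np.float64(0.1185), np.float64(-170.6))])
nest ([[237.0, 188.0], [256.0, 188.0], [256.0, 207.0], [237.0, 207.0]], array([0.6463, 0.0348]), [(np.float64(0.0539), np.float64(-90.7)), (np.float64(0.0541), np.float64(179.5))])
rail ([[191.60000610351562, 190.6999969482422], [217.0, 189.5], [217.60000610351562, 203.89999389648438], [192.3000030517578, 205.0]], array([0.6471, 0.1511]), [(np.float64(0.0711), np.float64(-88.1)), (np.float64(0.0406), np.float64(-177.5))])
stand ([[298.8999938964844, 185.1999969482422], [325.79998779296875, 181.0], [330.20001220703125, 209.6999969482422], [303.3999938964844, 213.8000030517578]], array([ 0.6435, -0.1573]), [(np.float64(0.0768), np.float64(-81.9)), (np.float64(0.082), np.float64(-172.6))])
cap [0.46324759 0.1585357  0.1       ] rackfront [ 0.76872382 -0.11044212  0.06      ] [0.75686234 0.04773106 0.06      ] [0.78827499 0.15574355 0.05      ]
```

>>> arm_command --series "4 1 15 0 0;6 1.4 30 0 0;6 1.4 30 0 0;6 1.4 30 0 0;6.2 1.4 30 0 0;0 0 30 0 0;0 0 25 0 0;0 0 15 0 0;0 0 8 0 0;0 0 4 0 0;0 0 0 0 0"

```text
time_s: 3.23
tool_pos: [0.4651, -0.286, 0.0053]
tool_rot: [-180.0, -0.0, 81.6]
force: [-0.7, 0.5, -0.2]
grip_width: 0.087
grasp_force: 0.0
```

>>> arm_command --series "0 0 0 0 255;0 0 0 0 255;0 0 0 0 255;0 0 0 0 255;0 0 0 0 255;0 0 0 0 255;0 0 0 0 255;0 0 0 0 255" --squeeze 3

```text
time_s: 3.9
tool_pos: [0.4652, -0.2863, 0.0056]
tool_rot: [180.0, 0.0, 81.6]
force: [-0.3, 0.6, 0.0]
grip_width: 0.0415
grasp_force: 0.0
```

>>> arm_command --series "0 0 0 0 255;0 0 0 0 255;0 0 0 0 255;0 0 -4 0 255;0 0 -8 0 255;0 0 -12 0 255;0 0 -16 0 255;0 0 -16 0 255;0 0 -16 0 255;0 0 -16 0 255;0 0 -10 0 255;0 0 0 0 255;0 0 0 0 255"

```text
time_s: 4.98
tool_pos: [0.4655, -0.2865, 0.1043]
tool_rot: [179.9, 0.1, 81.6]
force: [-0.4, 0.4, -1.4]
grip_width: 0.0395
grasp_force: 3.0
```

Run:
```python
from h import *
o=telemetry.get_obs();a=cams.read_camera("wrist");b=cams.read_camera("side");cv2.imwrite("pics/w2.png",a)
S=cam("side");u=proj(o["tool_pos"],S);print(u)
x,y=int(u[0]),int(u[1]);c=cv2.resize(b[max(0,y-60):y+60,max(0,x-60):x+60],(480,480),interpolation=cv2.INTER_CUBIC)
cv2.imwrite("pics/s2.png",np.hstack([c,cv2.resize(a[100:400,150:400],(312,375)) if 0 else np.zeros((480,0,3),np.uint8),cv2.resize(a[60:380,160:380],(320,480))]))
```

```text
[228.56220418 250.18981352]
```

View pics/s2.png

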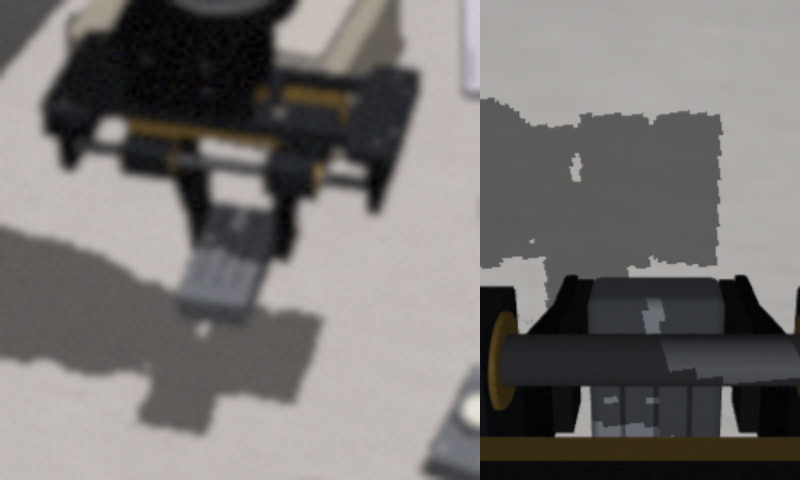

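The side crop shows A held by the pads at (240,230). Its far end is at (212,310), so it looks tilted. I'll estimate the angle.

Run:
```python
from h import *
o=telemetry.get_obs();S=cam("side");t=np.array(o["tool_pos"])
y=np.radians(81.6);d=np.array([np.cos(y),np.sin(y),0])
ax=t+[0,0,.0107]
for f in(0,10,20,30,45,60,80):
    q=np.radians(f);l=d*np.cos(q)+np.array([0,0,np.sin(q)]);n=np.array([0,0,np.cos(q)])-d*np.sin(q)
    for P in(ax+l*.013+n*.01,ax-l*.063+n*.01,ax-l*.063-n*.01):
        p=proj(P,S);print(f,np.round((p-[168,190])*4),end=" ")
    print()
```

```text
0 [245. 200.] 0 [206. 294.] 0 [209. 320.] 
10 [244. 199.] 10 [207. 309.] 10 [211. 330.] 
20 [243. 200.] 20 [209. 322.] 20 [215. 337.] 
30 [241. 201.] 30 [212. 332.] 30 [219. 341.] 
45 [239. 204.] 45 [218. 340.] 45 [227. 339.] 
60 [237. 209.] 60 [225. 340.] 60 [235. 331.] 
80 [234. 218.] 80 [236. 329.] 80 [245. 309.]
```

Even at 3 N, friction holds A level. I'll set it down and regrip with only a few millimetres of pad overlap at the end, so it swings down under gravity while its far end rests on the bench.

>>> arm_command --series "0 0 12 0 255;0 0 20 0 255;0 0 20 0 255;0 0 18 0 255;0 0 12 0 255;0 0 8 0 255;0 0 5 0 255;0 0 3 0 255;0 0 0 0 255;0 0 0 0 100;0 0 0 0 100;0 0 0 0 100;0 0 0 0 100;4 0 -4 0 100;8 0 -4 0 100;5 0 -3 0 100;0 0 0 0 100"

```text
time_s: 6.5
tool_pos: [0.4689, -0.2676, 0.0176]
tool_rot: [179.9, -0.0, 81.7]
force: [0.3, -0.4, -0.6]
grip_width: 0.0528
grasp_force: 0.0
```

Run:
```python
from h import *
o=telemetry.get_obs();C=cam("wrist",o);a=cams.read_camera("wrist");print(o["tool_pos"],o["grip_width"])
cv2.imwrite("pics/w3.png",a)
```

```text
[ 0.46888591 -0.26763589  0.01761875] 0.052848868069501426
```

View pics/w3.png

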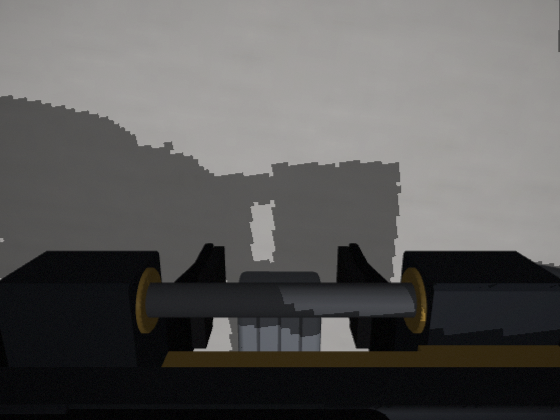

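The wrist view shows A's end face between the open fingers, with its lower edge at row 272, its top edge near row 283, and columns 240–320.

Run:
```python
from h import *
o=telemetry.get_obs();C=cam("wrist",o);t=np.array(o["tool_pos"]);y=np.radians(o["tool_rot"][2])
X=np.array([np.cos(y),np.sin(y),0]);Y=np.array([np.sin(y),-np.cos(y),0])
for p,z in [((240,272),.006),((320,272),.006),((241,283),.026),((320,283),.026)]:
    q=ray(p,C,z)-t;print(p,(q@X*1e3).round(1),(q@Y*1e3).round(1))
```

```text
(240, 272) -8.0 -21.4
(320, 272) -7.9 19.5
(241, 283) -3.9 -18.7
(320, 283) -3.9 17.3
```

>>> arm_command --series "-1 0 2 0 100;0 0 0 0 255;0 0 0 0 255;0 0 0 0 255;0 0 0 0 255;0 0 0 0 255;0 0 0 0 255"

```text
time_s: 7.13
tool_pos: [0.4674, -0.2705, 0.0144]
tool_rot: [-180.0, 0.0, 81.6]
force: [-0.2, 0.2, -0.0]
grip_width: 0.0397
grasp_force: 3.0
```

>>> arm_command --series "-0.3 0 -4 0 255;-0.3 0 -4 0 255;-0.5 0 -4 0 255;-1.5 0 -6 0 255;-1.7 0 -6 0 255;-2.6 0 -5.7 0 255;-2.7 0 -5.7 0 255;-3.6 0 -5.1 0 255;-3.6 0 -5.1 0 255;0 0 0 0 255"

```text
time_s: 7.97
tool_pos: [0.4655, -0.2887, 0.0615]
tool_rot: [179.9, 0.1, 81.5]
force: [-0.1, 0.1, 0.1]
grip_width: 0.0399
grasp_force: 3.0
```

Run:
```python
from h import *
o=telemetry.get_obs();b=cams.read_camera("side");a=cams.read_camera("wrist");cv2.imwrite("pics/w4.png",a);cv2.imwrite("pics/s4.png",b)
u=proj(o["tool_pos"],cam("side"));x,y=int(u[0]),int(u[1])
cv2.imwrite("pics/s4c.png",np.hstack([cv2.resize(b[y-50:y+50,x-50:x+50],(400,400),interpolation=2),cv2.resize(a[200:400,180:380],(400,400))]));print(x,y)
```

```text
229 264
```

View pics/s4c.png

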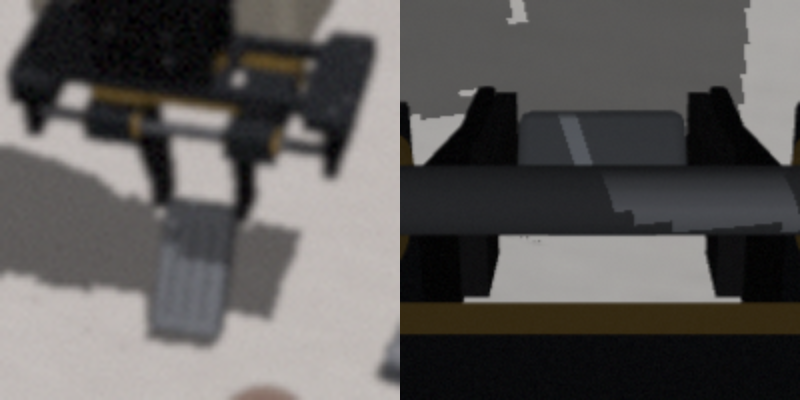

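It is tilting about 40° in the pads with the far end on the bench. I'll continue the arc up to the hanging pose.

>>> arm_command --series "-4.4 0 -4.5 0 255;-4.5 0 -4.5 0 255;-5 0 -3.7 0 255;-5.2 0 -3.5 0 255;-5.7 0 -2.8 0 255;-5.7 0 -2.6 0 255;-4.6 0 -1.8 0 255;-4.6 0 -1.8 0 255;-3 0 -1 0 255;0 0 -4 0 255;0 0 -6 0 255;0 0 -8 0 255;0 0 0 0 255;0 0 0 0 255;0 0 0 0 255"

```text
time_s: 9.32
tool_pos: [0.4589, -0.3291, 0.1045]
tool_rot: [180.0, 0.0, 81.6]
force: [-0.6, -0.1, -0.6]
grip_width: 0.0399
grasp_force: 3.0
```

Run:
```python
from h import *
o=telemetry.get_obs();b=cams.read_camera("side");a=cams.read_camera("wrist");cv2.imwrite("pics/w5.png",a);cv2.imwrite("pics/s5.png",b)
u=proj(o["tool_pos"],cam("side"));x,y=int(u[0]),int(u[1])
cv2.imwrite("pics/s5c.png",np.hstack([cv2.resize(b[y-50:y+50,x-50:x+50],(400,400),interpolation=2),cv2.resize(a[200:400,180:380],(400,400))]));print(x,y)
```

```text
223 263
```

View pics/s5c.png

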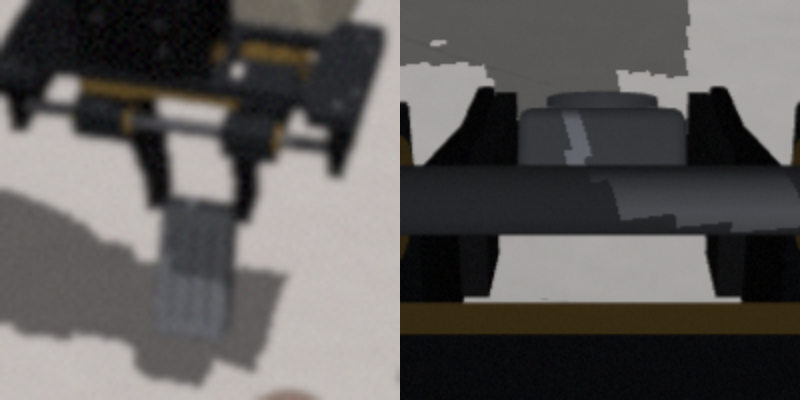

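A now hangs vertically with its collar facing +y, seen as the round rim at (600,100) in the right-hand crop. I'll grip firmer, carry it high to the tray and look at the rail with the wrist camera.

>>> arm_command --series "0 0 0 0 255;0 0 0 0 255;0 0 -8 0 255;0 0 -16 0 255;0 0 -22 0 255;0 0 -24 0 255;0 0 -22 0 255;0 0 -16 0 255;0 0 -8 0 255" --squeeze 15

```text
time_s: 10.17
tool_pos: [0.4599, -0.3299, 0.2237]
tool_rot: [179.8, 0.1, 81.6]
force: [0.8, 1.3, 0.3]
grip_width: 0.0396
grasp_force: 15.0
```

>>> arm_command --series "8 2.6 0 0 255;16 5 0 0 255;22 7 0 0 255;26 8.4 0 0 255;26 8.4 0 0 255;26 8.4 0 0 255;26 8.4 0 0 255;26 8.4 0 0 255;26 8.4 0 0 255;26 8.4 0 0 255;26 8.4 0 0 255;26 8.4 0 0 255;26 8.4 0 0 255;26 8.4 0 0 255;26 8.4 0 0 255;22 7 0 0 255;16 5 0 0 255;10 3 0 0 255;6 1.6 0 0 255;0 0 0 0 255"

```text
time_s: 11.83
tool_pos: [0.6493, 0.0606, 0.2194]
tool_rot: [-179.9, -0.0, 81.7]
force: [-0.6, 0.7, -0.0]
grip_width: 0.0393
grasp_force: 15.0
```

>>> arm_command --series "0 0 0 -0.03 255;0 0 0 -0.06 255;0 0 0 -0.06 255;0 0 0 -0.03 255;0 0 0 0 255;0 0 0 0 255"

```text
time_s: 12.33
tool_pos: [0.6495, 0.0573, 0.2201]
tool_rot: [-180.0, 0.1, 91.7]
force: [-0.5, -1.0, -1.4]
grip_width: 0.0395
grasp_force: 15.0
```

Run:
```python
from h import *
o=telemetry.get_obs();a=cams.read_camera("wrist");b=cams.read_camera("side");t=cams.read_camera("top")
for n,i in(("w6",a),("s6",b),("t6",t)):cv2.imwrite(f"pics/{n}.png",i)
print(o["tool_pos"],o["tool_rot"],o["grip_width"])
T=cam("top");S=cam("side")
# triangulate wire tip
def tri(p,q):
    def d(c,px):
        v=c[2]@np.linalg.solve(c[0],[*px,1.]);return v/np.linalg.norm(v)
    d1,d2=d(T,p),d(S,q);A=np.c_[d1,-d2];s=np.linalg.lstsq(A,S[1]-T[1],rcond=None)[0]
    x,y=T[1]+d1*s[0],S[1]+d2*s[1];return ((x+y)/2).round(3),np.linalg.norm(x-y).round(4)
print("wire",tri((227,147),(350,154)),"flasktop",tri((194,133),(357,146)),"casecorner",tri((298,249),(268,192)),"ball",tri((269,120),(377,185)))
```

```text
[0.64948732 0.0572917  0.22013831] [-1.79971272e+02  5.82791711e-02  9.17199723e+01] 0.03945568022755589
wire (array([0.763, 0.071, 0.156]), np.float64(0.0115)) flasktop (array([0.8  , 0.158, 0.136]), np.float64(0.0015)) casecorner (array([ 0.523, -0.101,  0.138]), np.float64(0.0435)) ball (array([ 0.834, -0.034,  0.125]), np.float64(0.0012))
```

View pics/w6.png

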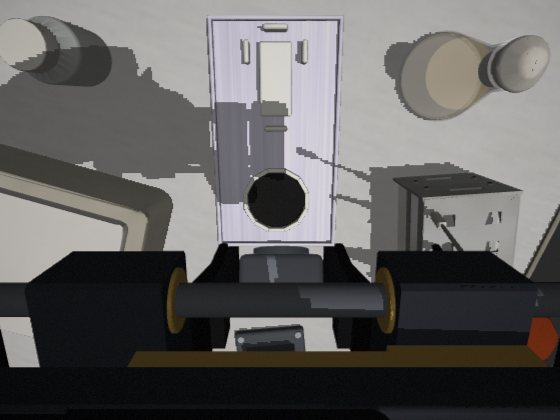

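The wrist view shows the rail at columns 260–292, rows 42–116. The end lugs are at (275,27) and (276,129), the side lugs at (247,51) and (305,51), and the nest centre at (276,200). A hangs at (280,265). That was my tenth picture, so from here on I'll measure numerically.

Run:
```python
from h import *
o=telemetry.get_obs();C=cam("wrist",o);a=cv2.imread("pics/w6.png");t=np.array(o["tool_pos"])
h=cv2.cvtColor(a,cv2.COLOR_BGR2HSV)
for p in[(276,70),(285,105),(225,150),(265,110),(275,27),(276,129)]:print(p,a[p[1],p[0]],end=" ")
br=lambda s:s[...,0]-s[...,2]
print()
print("rail",rect(a,(254,34,298,122),lambda s:br(s)<2,C,.018,3))
print("lug+",rect(a,(255,20,295,34),lambda s:br(s)<2,C,.024,1))
print("lug-",rect(a,(258,122,292,136),lambda s:br(s)<2,C,.024,1))
print("lugL",rect(a,(238,34,256,70),lambda s:br(s)<2,C,.024,1))
print("lugR",rect(a,(296,34,314,70),lambda s:br(s)<2,C,.024,1))
print("nest",rect(a,(235,165,318,240),lambda s:s.mean(-1)<45,C,.006,3))
T=cam("top");t0=cv2.imread("pics/t6.png")
```

```text
(276, 70) [204 210 212] (285, 105) [106 111 112] (225, 150) [114 107 109] (265, 110) [108 112 113] (275, 27) [170 178 179] (276, 129) [105 109 109] 
rail ([[259.0, 121.0], [259.0, 41.0], [291.0, 41.0], [291.0, 121.0]], array([0.6409, 0.1524]), [(np.float64(0.0707), np.float64(90.9)), (np.float64(0.029), np.float64(1.8))])
lug+ ([[263.0, 23.0], [287.0, 23.0], [287.0, 31.0], [263.0, 31.0]], array([0.6398, 0.1982]), [(np.float64(0.0211), np.float64(1.8)), (np.float64(0.0065), np.float64(-87.9))])
lug- ([[263.5, 126.30000305175781], [287.3999938964844, 121.9000015258789], [289.70001220703125, 134.5], [265.79998779296875, 138.89999389648438]], array([0.6438, 0.1087]), [(np.float64(0.0229), np.float64(11.9)), (np.float64(0.0119), np.float64(-77.3))])
lugL ([[243.0, 39.0], [249.0, 39.0], [249.0, 64.0], [243.0, 64.0]], array([0.6143, 0.1772]), [(np.float64(0.0053), np.float64(1.8)), (np.float64(0.0209), np.float64(-89.5))])
lugR ([[301.0, 39.0], [307.0, 39.0], [307.0, 64.0], [301.0, 64.0]], array([0.6663, 0.1789]), [(np.float64(0.0053), np.float64(1.8)), (np.float64(0.0209), np.float64(-87.1))])
nest ([[248.0, 173.0], [304.0, 173.0], [304.0, 226.0], [248.0, 226.0]], array([0.6451, 0.036 ]), [(np.float64(0.0575), np.float64(1.8)), (np.float64(0.0572), np.float64(-87.2))])
```

Run:
```python
from h import *
o=telemetry.get_obs();C=cam("wrist",o);g=cv2.cvtColor(cv2.imread("pics/w6.png"),6);t=np.array(o["tool_pos"])
print(g[238:285,300].tolist());print(g[238:285,280].tolist())
y=np.radians(o["tool_rot"][2]);X=np.array([np.cos(y),np.sin(y),0])
for r in range(244,290,4):print(r,[round(float((ray((300,r),C,t[2]+dz)-t)@X*1e3),1) for dz in(-.03,-.002,.008)])
```

```text
[201, 201, 200, 102, 70, 147, 205, 192, 113, 59, 52, 52, 52, 52, 53, 52, 40, 47, 51, 51, 54, 59, 61, 61, 59, 61, 61, 61, 61, 62, 62, 62, 61, 62, 63, 63, 63, 63, 63, 64, 63, 63, 62, 64, 45, 28, 29]
[201, 202, 119, 81, 71, 156, 204, 160, 75, 58, 60, 61, 63, 62, 63, 64, 41, 46, 49, 53, 56, 60, 61, 60, 62, 61, 61, 62, 61, 61, 62, 62, 62, 63, 62, 63, 63, 63, 62, 62, 63, 63, 61, 64, 45, 29, 29]
244 [0.1, 11.0, 14.8]
248 [-2.2, 9.0, 12.9]
252 [-4.6, 6.9, 11.0]
256 [-7.0, 4.9, 9.1]
260 [-9.4, 2.8, 7.2]
264 [-11.8, 0.7, 5.2]
268 [-14.3, -1.4, 3.3]
272 [-16.8, -3.5, 1.3]
276 [-19.2, -5.6, -0.7]
280 [-21.7, -7.7, -2.7]
284 [-24.2, -9.9, -4.7]
288 [-26.7, -12.0, -6.7]
```

A is hanging with about 25° of lean because of pad friction. I'll push its lower end against the outer wall of the stand in a light grip so it rotates past vertical, then lay it over at the rail.

>>> arm_command --series "-8 -1 0 0 255;-16 -2.5 0 -0.02 255;-22 -3.5 0 -0.02 255;-25 -4 0 -0.02 255;-25 -4 0 -0.02 255;-20 -3 0 -0.02 255;-12 -2 0 -0.005 255;-6 -1 0 0 255;0 0 0 0 255;0 0 0 0 255"

```text
time_s: 13.32
tool_pos: [0.6396, -0.075, 0.2204]
tool_rot: [180.0, -0.1, 97.9]
force: [-1.0, -0.5, -0.6]
grip_width: 0.0393
grasp_force: 15.0
```

```bash
cat > mv.py <<'E'
from h import *
import sys
o=telemetry.get_obs();t=np.array(o["tool_pos"]);y=np.radians(o["tool_rot"][2])
X=np.array([np.cos(y),np.sin(y)]);Y=np.array([np.sin(y),-np.cos(y)])
d=np.array([float(sys.argv[1]),float(sys.argv[2])])-t[:2];print(t.round(4),"yaw",np.degrees(y).round(2),"dx",(d@X*1e3).round(1),"dy",(d@Y*1e3).round(1))
E
python3 mv.py 0.6326 -0.078
python3 - <<'E'
from h import *
t=cv2.imread("pics/top0.png");T=cam("top")
print(rect(t,(300,180,330,214),lambda s:s.mean(-1)<62,T,.03,9)); print(np.median(t[185:210,303:326].mean(-1)))
E
```

```text
[ 0.6396 -0.075   0.2204] yaw 97.94 dx -2.0 dy -7.4
([[318.0, 187.10000610351562], [320.6000061035156, 186.8000030517578], [323.1000061035156, 207.0], [320.5, 207.3000030517578]], array([ 0.6422, -0.1724]), [(np.float64(0.0073), np.float64(-83.6)), (np.float64(0.0567), np.float64(-174.2))])
98.0
```

>>> arm_command --series "0 -2 10 0 255;0 -3 20 0 255;0 -2 26 0 255;0 0 26 0 255;0 0 24 0 255;0 0 16 0 255;0 0 8 0 255;0 0 4 0 255;0 0 0 0 255" --squeeze 15

```text
time_s: 14.07
tool_pos: [0.6323, -0.0761, 0.0857]
tool_rot: [-179.9, -0.0, 98.0]
force: [-0.4, -0.2, -1.3]
grip_width: 0.0397
grasp_force: 15.0
```

>>> arm_command --series "0 0 0 0 255;0 0 0 0 255;-4 0 0 0 255;-6 0 0 0 255;-6 0 0 0 255;-6 0 0 0 255;-6 0 0 0 255;-6 0 0 0 255;-6 0 0 0 255;-6 0 0 0 255;-6 0 0 0 255;-6 0 0 0 255;0 0 0 0 255" --squeeze 3

```text
time_s: 15.15
tool_pos: [0.6407, -0.1368, 0.0861]
tool_rot: [-180.0, 0.1, 97.8]
force: [-0.8, -1.0, -0.6]
grip_width: 0.0402
grasp_force: 3.0
```

```bash
cat > blk.py <<'E'
from h import *
# profile of held block in wrist view: rows of edges along centre columns
o=telemetry.get_obs();C=cam("wrist",o);a=cams.read_camera("wrist");import sys
cv2.imwrite("pics/%s.png"%sys.argv[1],a);b=cams.read_camera("side");cv2.imwrite("pics/%s_s.png"%sys.argv[1],b)
g=cv2.cvtColor(a,6);print(o["tool_pos"].round(4),o["force"].round(1),o["grip_width"].round(4))
for c in(265,280,295):print(c,[int(v) for v in g[200:290:2,c]])
E
python3 blk.py w7
```

```text
Traceback (most recent call last):
  File "blk.py", line 5, in <module>
    g=cv2.cvtColor(a,6);print(o["tool_pos"].round(4),o["force"].round(1),o["grip_width"].round(4))
                                                                         ^^^^^^^^^^^^^^^^^^^^^
AttributeError: 'float' object has no attribute 'round'
```

```bash
sed -i 's/,o\["grip_width"\].round(4)//' blk.py; python3 blk.py w7
```

```text
[ 0.6406 -0.1351  0.0862] [ 0.3  0.1 -1.1]
265 [87, 91, 95, 92, 93, 97, 96, 41, 48, 50, 91, 92, 93, 94, 77, 49, 48, 49, 49, 48, 48, 44, 46, 46, 45, 46, 47, 48, 57, 60, 60, 57, 58, 57, 57, 58, 57, 56, 57, 57, 58, 41, 27, 31, 35]
280 [92, 88, 91, 91, 90, 90, 92, 92, 79, 46, 46, 59, 58, 56, 56, 54, 45, 45, 47, 46, 44, 46, 45, 47, 45, 46, 46, 49, 62, 73, 73, 73, 75, 56, 58, 57, 57, 57, 56, 57, 57, 40, 29, 32, 32]
295 [86, 92, 90, 93, 91, 92, 90, 49, 45, 49, 57, 55, 55, 54, 48, 44, 46, 46, 44, 45, 46, 46, 46, 48, 46, 46, 45, 49, 56, 59, 60, 58, 59, 56, 57, 57, 56, 57, 57, 57, 57, 41, 28, 32, 35]
```

>>> arm_command --series "-4 0 0 0 255;-5 0 1 0 255;-5 0 2 0 255;-5 0 2 0 255;-5 0 2 0 255;-5 0 3 0 255;-5 0 3 0 255;-5 0 3 0 255;-4 0 3 0 255;-2 0 1 0 255;0 0 0 0 255;0 0 0 0 255"

```text
time_s: 16.35
tool_pos: [0.6467, -0.1793, 0.0662]
tool_rot: [-180.0, -0.0, 97.9]
force: [-0.3, 0.0, -0.0]
grip_width: 0.0398
grasp_force: 3.0
```

```bash
python3 blk.py w8
python3 - <<'E'
from h import *
o=telemetry.get_obs();C=cam("wrist",o);t=np.array(o["tool_pos"]);Rt=R.from_euler("xyz",o["tool_rot"],degrees=True).as_matrix()
for f in range(80,160,10):
    q=np.radians(f);l=np.array([-np.cos(q),-np.sin(q)]);n=np.array([np.sin(q),-np.cos(q)]);p=np.array([-7,5.8])
    r=[]
    for P in(p-2.5*l+14.2*n,p+19.5*l+20.2*n,p+51.5*l+20.2*n,p+73.5*l+14.2*n,p+73.5*l-5.8*n):
        r.append(proj(t+Rt@[P[0]/1e3,0,-P[1]/1e3],C)[1].round())
    print(f,r)
E
```

```text
[ 0.6467 -0.1793  0.0662] [-0.3  0.  -0. ]
265 [121, 46, 59, 65, 67, 67, 53, 71, 103, 104, 103, 103, 104, 66, 67, 66, 67, 66, 67, 67, 67, 67, 66, 67, 67, 67, 67, 68, 66, 67, 67, 64, 59, 49, 110, 190, 190, 190, 188, 189, 188, 119, 29, 36, 38]
280 [126, 128, 127, 86, 44, 65, 67, 67, 47, 59, 67, 66, 66, 66, 66, 67, 67, 66, 66, 67, 67, 66, 65, 66, 67, 79, 80, 80, 81, 80, 80, 79, 77, 49, 110, 192, 192, 190, 190, 189, 188, 120, 31, 34, 37]
295 [124, 64, 52, 67, 66, 67, 59, 39, 66, 64, 65, 66, 66, 66, 66, 67, 67, 67, 66, 65, 66, 66, 66, 67, 66, 67, 66, 67, 66, 67, 68, 63, 59, 49, 110, 191, 191, 192, 192, 192, 190, 119, 30, 35, 39]
80 [np.float64(258.0), np.float64(236.0), np.float64(227.0), np.float64(231.0), np.float64(261.0)]
90 [np.float64(260.0), np.float64(231.0), np.float64(213.0), np.float64(213.0), np.float64(242.0)]
100 [np.float64(264.0), np.float64(228.0), np.float64(201.0), np.float64(195.0), np.float64(223.0)]
110 [np.float64(268.0), np.float64(226.0), np.float64(190.0), np.float64(178.0), np.float64(205.0)]
120 [np.float64(273.0), np.float64(226.0), np.float64(180.0), np.float64(163.0), np.float64(189.0)]
130 [np.float64(279.0), np.float64(228.0), np.float64(173.0), np.float64(149.0), np.float64(173.0)]
140 [np.float64(285.0), np.float64(232.0), np.float64(168.0), np.float64(137.0), np.float64(158.0)]
150 [np.float64(291.0), np.float64(237.0), np.float64(167.0), np.float64(128.0), np.float64(145.0)]
```

Run:
```python
from h import *
g=cv2.cvtColor(cv2.imread("pics/w8.png"),6)
for c in(250,265,280,295,310):print(c,[int(v) for v in g[100:214:3,c]])
for r in(150,170,185,200,230,262):print(r,[int(v) for v in g[r,200:360:5]])
```

```text
250 [188, 111, 100, 99, 101, 94, 108, 122, 148, 148, 110, 108, 108, 109, 108, 109, 109, 110, 83, 77, 64, 63, 63, 61, 63, 63, 64, 65, 65, 65, 64, 63, 54, 65, 66, 65, 66, 65]
265 [190, 102, 100, 100, 101, 94, 107, 107, 109, 109, 110, 108, 109, 110, 109, 108, 64, 65, 100, 108, 86, 190, 131, 125, 124, 127, 127, 127, 126, 128, 121, 126, 125, 126, 46, 66, 67, 65]
280 [115, 101, 101, 101, 101, 94, 108, 108, 109, 109, 109, 109, 108, 109, 111, 71, 64, 63, 63, 59, 127, 127, 128, 123, 120, 122, 126, 122, 124, 121, 122, 124, 126, 125, 128, 128, 44, 66]
295 [190, 191, 112, 102, 100, 95, 107, 108, 109, 107, 110, 109, 109, 109, 101, 65, 63, 64, 64, 63, 42, 120, 120, 121, 128, 123, 123, 126, 127, 123, 125, 123, 126, 123, 64, 65, 66, 66]
310 [190, 190, 190, 189, 190, 95, 108, 130, 147, 148, 112, 109, 110, 109, 109, 72, 64, 64, 64, 65, 65, 64, 56, 63, 63, 65, 65, 64, 64, 65, 64, 66, 64, 50, 63, 65, 66, 66]
150 [100, 101, 101, 101, 41, 42, 43, 42, 53, 108, 108, 71, 110, 63, 64, 62, 61, 61, 65, 63, 64, 63, 63, 64, 52, 42, 42, 41, 58, 44, 35, 100]
170 [101, 101, 100, 101, 38, 40, 41, 40, 52, 64, 61, 64, 124, 125, 128, 127, 123, 126, 131, 123, 126, 51, 63, 64, 56, 41, 41, 39, 42, 43, 71, 101]
185 [101, 102, 100, 100, 40, 42, 41, 41, 53, 64, 66, 60, 127, 126, 125, 123, 124, 129, 123, 126, 125, 106, 64, 63, 57, 43, 43, 42, 42, 43, 96, 101]
200 [102, 101, 102, 102, 37, 41, 41, 42, 55, 64, 65, 65, 63, 121, 215, 219, 126, 127, 129, 124, 49, 66, 53, 67, 57, 41, 40, 41, 41, 38, 101, 102]
230 [102, 102, 101, 102, 54, 75, 77, 37, 57, 66, 67, 69, 66, 66, 105, 113, 67, 66, 65, 67, 67, 67, 66, 67, 61, 37, 39, 41, 42, 36, 102, 101]
262 [191, 191, 113, 4, 10, 14, 14, 8, 57, 63, 61, 62, 62, 64, 63, 113, 79, 63, 62, 63, 64, 63, 64, 63, 61, 11, 13, 15, 6, 5, 7, 190]
```

```bash
cat > fit.py <<'E'
from h import *
from scipy.optimize import least_squares
def fit(far,E,d1,d2,o):
    C=cam("wrist",o);t=np.array(o["tool_pos"]);Rt=R.from_euler("xyz",o["tool_rot"],degrees=True).as_matrix()
    row=lambda P:proj(t+Rt@[P[0]/1e3,0,-P[1]/1e3],C)[1]
    def f(v):
        q=np.radians(v[0]);l=np.array([-np.cos(q),-np.sin(q)]);n=np.array([np.sin(q),-np.cos(q)]);e=v[1:]
        return [row(e)-E,row(e+76*l)-far,row(e+25*l+6*n)-d2,row(e+51*l+6*n)-d1]
    s=least_squares(f,[150,0,15]);return s.x,s.fun
if __name__=="__main__":
    g=cv2.cvtColor(cv2.imread("pics/w8.png"),6)
    for r in(105,112,118,124,140,262):print(r,[int(v) for v in g[r,230:332:3]])
    x,r=fit(115,267,159,207,telemetry.get_obs());print("phi",x[0].round(1),"E xz",x[1:].round(1),r.round(1))
E
python3 fit.py
```

```text
105 [101, 99, 101, 101, 100, 99, 99, 98, 101, 100, 100, 100, 102, 101, 101, 101, 101, 102, 101, 101, 100, 101, 190, 189, 189, 189, 191, 190, 190, 191, 190, 191, 191, 190]
112 [102, 100, 100, 101, 101, 100, 101, 101, 100, 100, 100, 100, 100, 102, 103, 101, 101, 102, 101, 100, 100, 101, 174, 189, 190, 189, 190, 188, 189, 189, 188, 190, 190, 191]
118 [100, 101, 101, 100, 79, 102, 107, 107, 107, 107, 107, 109, 108, 107, 108, 107, 108, 107, 108, 107, 108, 108, 108, 108, 108, 108, 108, 108, 108, 103, 127, 188, 188, 190]
124 [100, 100, 100, 102, 79, 104, 114, 149, 148, 146, 110, 108, 109, 109, 109, 109, 108, 108, 108, 109, 107, 108, 109, 108, 130, 148, 146, 147, 108, 104, 75, 100, 99, 99]
140 [88, 60, 43, 43, 83, 105, 108, 109, 109, 109, 109, 109, 110, 109, 109, 109, 109, 109, 109, 108, 110, 109, 109, 109, 108, 109, 109, 109, 109, 106, 85, 42, 42, 42]
262 [14, 9, 9, 52, 61, 63, 62, 64, 63, 64, 62, 64, 61, 62, 114, 113, 115, 63, 62, 62, 62, 62, 63, 62, 63, 63, 63, 63, 64, 64, 61, 34, 10, 10]
phi 148.3 E xz [4.3 8.3] [-0.8  1.   2.3 -2.5]
```

The fit puts A about 150° round, collar up, resting on the stand wall. Laying it flat across both wall tops gives a clean regrip.

>>> arm_command --series "0 0 3 0 255;0 0 4 0 255;0 0 4 0 255;0 0 4 0 255;0 0 3 0 255;0 0 2 0 255;0 0 0 0 255;0 0 0 0 255"

```text
time_s: 17.12
tool_pos: [0.6466, -0.1792, 0.0461]
tool_rot: [-180.0, -0.0, 97.9]
force: [0.3, -0.4, -0.7]
grip_width: 0.0398
grasp_force: 3.0
```

```bash
python3 blk.py w9
python3 - <<'E'
from h import *
g=cv2.cvtColor(cv2.imread("pics/w9.png"),6)
for c in(250,280,310):print(c,[int(v) for v in g[60:290:3,c]])
E
```

```text
[ 0.6466 -0.1792  0.0461] [ 0.3 -0.4 -0.7]
265 [126, 127, 130, 128, 128, 128, 132, 70, 50, 66, 63, 64, 63, 65, 65, 66, 65, 65, 66, 65, 64, 64, 65, 65, 65, 65, 64, 63, 65, 65, 64, 64, 65, 58, 151, 195, 195, 195, 194, 194, 195, 125, 31, 35, 39]
280 [123, 124, 125, 128, 129, 227, 227, 227, 227, 199, 83, 127, 128, 126, 90, 67, 66, 121, 127, 127, 127, 125, 126, 127, 127, 125, 126, 127, 126, 125, 126, 126, 84, 74, 151, 194, 193, 192, 192, 193, 194, 123, 31, 35, 39]
295 [123, 128, 127, 127, 128, 125, 127, 100, 44, 64, 65, 66, 60, 66, 66, 65, 66, 65, 66, 65, 65, 65, 65, 65, 65, 65, 64, 64, 65, 64, 64, 64, 63, 59, 151, 194, 194, 194, 195, 194, 196, 123, 33, 36, 39]
250 [193, 192, 193, 193, 192, 191, 190, 193, 117, 103, 103, 103, 78, 97, 117, 128, 127, 167, 170, 170, 170, 135, 127, 127, 126, 128, 126, 126, 125, 127, 127, 126, 127, 126, 127, 68, 75, 116, 127, 76, 67, 66, 66, 62, 57, 65, 66, 65, 65, 66, 62, 54, 66, 65, 65, 64, 66, 65, 66, 64, 65, 65, 66, 75, 89, 90, 87, 64, 64, 55, 197, 196, 196, 196, 124, 34, 38]
280 [191, 192, 192, 192, 191, 192, 193, 192, 118, 102, 101, 102, 77, 99, 118, 130, 131, 130, 130, 131, 130, 130, 130, 130, 130, 131, 130, 130, 130, 130, 67, 67, 132, 132, 90, 222, 226, 227, 226, 157, 156, 121, 127, 124, 125, 125, 123, 124, 125, 127, 227, 226, 227, 102, 127, 128, 90, 66, 121, 126, 127, 127, 127, 127, 126, 127, 125, 125, 84, 56, 194, 194, 192, 194, 123, 32, 39]
310 [191, 192, 192, 193, 194, 193, 192, 191, 191, 191, 192, 193, 129, 98, 121, 133, 132, 169, 180, 180, 179, 138, 133, 134, 133, 132, 133, 133, 133, 132, 132, 133, 133, 67, 67, 58, 64, 67, 66, 67, 66, 62, 46, 40, 40, 46, 54, 63, 66, 64, 65, 59, 64, 64, 64, 66, 64, 66, 65, 65, 65, 65, 65, 73, 88, 88, 86, 65, 63, 54, 194, 195, 195, 196, 125, 32, 37]
```

```bash
python3 -c "
from fit import *
x,r=fit(98,267,161,214,telemetry.get_obs());print(x.round(1),r.round(1))"
```

```text
[175.9   1.1   0.8] [-1.2  1.   3.1 -2.9]
```

>>> arm_command --series "0 0 1 0 245;0 0 0 0 100;0 0 0 0 100;0 0 0 0 100;0 0 0 0 100;0 0 0 0 100;0 0 -20 0 100;0 0 -30 0 100;0 0 -30 0 100;0 0 -20 0 100;-20 0 0 0 100;-30 0 0 0 100;-10 0 0 0 100;0 0 0 0 100;0 0 0 0 100"

```text
time_s: 18.47
tool_pos: [0.6546, -0.2387, 0.1446]
tool_rot: [-180.0, -0.1, 97.8]
force: [-0.3, 0.6, 0.3]
grip_width: 0.053
grasp_force: 0.0
```

Run:
```python
from h import *
o=telemetry.get_obs();C=cam("wrist",o);a=cams.read_camera("wrist");cv2.imwrite("pics/w10.png",a)
print(o["tool_pos"],o["tool_rot"],o["grip_width"])
p=proj([.646,-.15,.055],C);print(p)
g=cv2.cvtColor(a,6);d=a[...,0].astype(int)-a[...,2]
for r in range(40,250,12):print(r,[int(v) for v in g[r,200:360:6]])
print([int(v) for v in g[20:250:4,262]])
```

```text
[ 0.65460845 -0.23870877  0.14462579] [-1.79951636e+02 -7.78377800e-02  9.78193724e+01] 0.05301294822682717
[286.70713048  81.29397815]
40 [159, 159, 158, 159, 157, 158, 105, 82, 83, 101, 104, 71, 105, 105, 106, 106, 103, 108, 107, 158, 157, 157, 158, 158, 160, 158, 158]
52 [159, 159, 160, 159, 160, 91, 138, 75, 34, 100, 104, 172, 189, 191, 190, 190, 187, 109, 108, 70, 70, 143, 146, 152, 159, 161, 161]
64 [161, 160, 161, 160, 161, 72, 68, 35, 33, 63, 106, 191, 191, 190, 192, 190, 191, 107, 109, 56, 56, 71, 73, 158, 158, 159, 160]
76 [160, 161, 161, 161, 162, 162, 64, 35, 16, 95, 66, 91, 191, 193, 192, 192, 85, 89, 107, 26, 26, 68, 68, 159, 161, 161, 160]
88 [161, 161, 162, 162, 163, 107, 68, 37, 36, 92, 107, 106, 104, 64, 80, 106, 110, 111, 108, 73, 72, 72, 70, 162, 161, 159, 159]
100 [98, 163, 164, 164, 163, 85, 69, 35, 38, 90, 107, 108, 109, 110, 110, 110, 112, 112, 106, 71, 72, 72, 68, 162, 165, 164, 163]
112 [86, 85, 98, 89, 86, 98, 66, 34, 33, 88, 146, 115, 109, 111, 110, 112, 112, 147, 106, 26, 57, 70, 64, 162, 160, 162, 161]
124 [84, 86, 86, 87, 86, 86, 35, 36, 27, 25, 30, 28,
[... 925 characters left out ...]
 165, 162, 163, 162]
220 [164, 162, 165, 164, 164, 166, 166, 165, 165, 164, 165, 165, 165, 168, 166, 166, 164, 167, 166, 164, 164, 163, 165, 165, 165, 164, 164]
232 [166, 166, 166, 166, 166, 163, 164, 165, 168, 166, 164, 162, 163, 162, 163, 166, 166, 166, 165, 166, 163, 165, 166, 164, 164, 164, 162]
244 [164, 12, 24, 164, 166, 167, 166, 166, 166, 164, 164, 163, 164, 164, 163, 162, 162, 163, 163, 165, 164, 165, 165, 164, 163, 14, 38]
[103, 104, 104, 104, 104, 104, 72, 104, 106, 86, 78, 75, 92, 106, 106, 77, 108, 106, 107, 107, 107, 107, 134, 144, 74, 52, 27, 37, 33, 35, 34, 49, 87, 87, 87, 87, 86, 86, 86, 88, 87, 88, 88, 88, 87, 164, 164, 161, 163, 164, 164, 164, 162, 164, 164, 165, 163, 164]
```

Run:
```python
from h import *
o=telemetry.get_obs();C=cam("wrist",o);g=cv2.cvtColor(cv2.imread("pics/w10.png"),6);t=np.array(o["tool_pos"]);y=np.radians(o["tool_rot"][2])
X=np.array([np.cos(y),np.sin(y),0]);Y=np.array([np.sin(y),-np.cos(y),0])
print(g[108:140,290].tolist());
for r in(30,40,88,100,116):print(r,g[r,244:262].tolist(),g[r,302:320].tolist())
f=lambda p,z:[round(float((ray(p,C,z)-t)@v*1e3),1) for v in(X,Y)]
print(f((281,119),.052),f((252,100),.052),f((311,100),.052),f((252,40),.052),f((311,40),.052))
d=((g[35:95,255:310]>150)*255).astype(np.uint8);k=max(cv2.findContours(d,0,2)[0],key=cv2.contourArea);c,r=cv2.minEnclosingCircle(k);c=(c[0]+255,c[1]+35);print("disc",c,r,f(c,.058))
```

```text
[111, 111, 111, 111, 112, 111, 112, 112, 111, 64, 55, 56, 52, 47, 44, 36, 29, 29, 36, 36, 34, 34, 37, 35, 33, 33, 33, 33, 33, 35, 34, 32]
30 [82, 83, 82, 83, 83, 82, 56, 67, 79, 91, 101, 104, 103, 102, 103, 104, 104, 103] [106, 106, 106, 106, 107, 106, 107, 103, 96, 92, 72, 140, 156, 158, 159, 158, 158, 159]
40 [82, 82, 83, 82, 83, 82, 59, 67, 79, 88, 101, 103, 103, 104, 105, 104, 104, 105] [108, 107, 108, 106, 108, 108, 107, 104, 97, 91, 69, 143, 158, 158, 158, 159, 157, 158]
88 [36, 34, 36, 37, 36, 35, 34, 39, 67, 81, 92, 105, 105, 105, 107, 106, 107, 107] [111, 112, 112, 111, 113, 112, 108, 100, 95, 71, 69, 72, 73, 73, 71, 73, 71, 70]
100 [36, 36, 36, 36, 38, 34, 36, 33, 61, 79, 90, 102, 105, 106, 108, 106, 107, 107] [112, 113, 112, 113, 113, 112, 106, 98, 92, 68, 68, 71, 71, 72, 71, 71, 71, 72]
116 [30, 29, 32, 33, 33, 33, 31, 30, 38, 45, 51, 52, 53, 54, 62, 66, 71, 76] [58, 56, 56, 54, 54, 53, 51, 49, 43, 35, 32, 31, 30, 29, 31, 29, 30, 29]
[65.3, -0.1] [77.6, -19.3] [77.6, 19.7] [114.1, -18.5] [114.2, 18.9]
disc (281.0, 62.0) 19.416587829589844 [100.4, -0.1]
```

A lies flat, collar up, on the stand. Its near end is 64 mm ahead of the TCP and laterally centred. I'll regrip it 15 mm from that end.

>>> arm_command --series "10 0 0 0 100;20 0 0 0 100;22 0 0 0 100;18 0 0 0 100;9 0 5 0 100;0 0 18 0 100;0 0 24 0 100;0 0 24 0 100;0 0 18 0 100;0 0 11 0 100;0 0 5 0 100;0 0 2.5 0 100;0 0 0 0 100"

```text
time_s: 19.6
tool_pos: [0.6445, -0.1602, 0.0381]
tool_rot: [180.0, 0.0, 97.9]
force: [1.2, 1.0, 0.8]
grip_width: 0.0529
grasp_force: 0.0
```

>>> arm_command --series "0 0 0 0 255;0 0 0 0 255;0 0 0 0 255;0 0 0 0 255;0 0 0 0 255;0 0 -3 0 255;0 0 -8 0 255;0 0 -16 0 255;0 0 -24 0 255;0 0 -24 0 255;0 0 -24 0 255;0 0 -24 0 255;0 0 -16 0 255;0 0 -8 0 255;0 0 0 0 255" --squeeze 12

```text
time_s: 20.85
tool_pos: [0.6453, -0.1604, 0.1874]
tool_rot: [179.8, 0.1, 97.9]
force: [0.5, -0.5, -1.0]
grip_width: 0.0398
grasp_force: 12.0
```

```bash
python3 blk.py w11
python3 - <<'E'
from h import *
g=cv2.cvtColor(cv2.imread("pics/w11.png"),6)
for c in(262,280):print(c,[int(v) for v in g[60:290:3,c]])
E
python3 mv.py 0.6420 0.1312
```

```text
[ 0.6453 -0.1604  0.1874] [ 0.5 -0.5 -1. ]
265 [58, 52, 39, 58, 60, 60, 60, 53, 36, 112, 120, 119, 115, 114, 115, 116, 116, 115, 118, 117, 120, 119, 117, 119, 115, 119, 120, 120, 116, 116, 120, 64, 43, 60, 58, 59, 58, 58, 57, 58, 59, 43, 28, 31, 34]
280 [41, 50, 62, 61, 61, 54, 37, 116, 121, 117, 190, 197, 196, 195, 195, 208, 211, 213, 213, 212, 213, 212, 214, 211, 211, 211, 211, 213, 133, 117, 117, 118, 118, 102, 83, 105, 105, 110, 113, 114, 114, 75, 28, 31, 33]
295 [61, 50, 40, 61, 62, 59, 58, 48, 43, 118, 116, 112, 112, 116, 120, 120, 119, 117, 116, 115, 115, 115, 116, 114, 113, 117, 115, 117, 117, 114, 116, 83, 46, 57, 58, 57, 59, 58, 59, 59, 60, 41, 28, 30, 33]
262 [176, 177, 176, 177, 178, 179, 178, 178, 178, 178, 177, 175, 93, 94, 94, 95, 93, 94, 95, 95, 95, 93, 94, 95, 94, 94, 95, 46, 50, 90, 106, 119, 118, 118, 117, 118, 118, 118, 117, 118, 60, 60, 59, 59, 61, 60, 61, 59, 41, 55, 59, 59, 49, 66, 113, 116, 116, 116, 119, 118, 119, 115, 121, 113, 118, 113, 116, 40, 58, 59, 56, 58, 57, 58, 44, 31, 34]
280 [174, 175, 176, 177, 177, 176, 177, 178, 179, 180, 180, 94, 95, 94, 95, 95, 94, 93, 94, 94, 95, 95, 95, 95, 96, 95, 94, 41, 43, 91, 108, 120, 120, 121, 120, 120, 119, 119, 120, 119, 71, 60, 59, 61, 61, 60, 60, 42, 62, 60, 54, 99, 121, 117, 197, 196, 195, 211, 213, 213, 213, 212, 211, 211, 211, 213, 117, 118, 118, 71, 105, 111, 113, 113, 75, 29, 33]
[ 0.6437 -0.1604  0.1841] yaw 97.91 dx 289.0 dy 38.5
```

Run:
```python
from h import *
o=telemetry.get_obs();C=cam("wrist",o);t=np.array(o["tool_pos"]);Rt=R.from_euler("xyz",o["tool_rot"],degrees=True).as_matrix()
row=lambda x,z:proj(t+Rt@[x/1e3,0,-z/1e3],C)[1].round(1)
for s in(-2,0,2):
  for k in(-4,0,4):
    q=np.radians(k);r=lambda x,z:row(s+x*np.cos(q)-(z-5)*np.sin(q),5+x*np.sin(q)+(z-5)*np.cos(q))
    print(s,k,"far",r(61,14),r(60,15),"disc",r(36,20),r(10,20))
g=cv2.cvtColor(cv2.imread("pics/w11.png"),6);print(g[138:155,290].tolist(),g[205:225,280].tolist(),g[255:270,280].tolist(),g[180:184,240:322:4].tolist())
```

```text
-2 -4 far 143.0 145.5 disc 206.0 266.8
-2 0 far 145.3 148.1 disc 210.0 269.8
-2 4 far 148.5 151.5 disc 214.5 272.8
0 -4 far 138.0 140.6 disc 201.2 262.4
0 0 far 140.2 143.0 disc 205.1 265.4
0 4 far 143.2 146.3 disc 209.6 268.4
2 -4 far 133.0 135.5 disc 196.4 257.9
2 0 far 135.0 137.8 disc 200.3 260.9
2 4 far 138.0 141.0 disc 204.7 264.0
[95, 95, 70, 42, 40, 42, 52, 68, 86, 91, 97, 104, 111, 118, 122, 122, 121] [60, 61, 60, 61, 59, 54, 38, 37, 99, 116, 120, 121, 119, 117, 117, 190, 198, 197, 196, 196] [213, 133, 118, 117, 116, 117, 118, 118, 118, 118, 119, 102, 71, 83, 103] [[59, 60, 60, 116, 60, 59, 60, 61, 62, 69, 71, 120, 61, 59, 61, 60, 60, 60, 59, 60, 60], [60, 61, 60, 69, 61, 60, 61, 59, 61, 58, 61, 70, 60, 60, 60, 60, 61, 60, 60, 60, 60], [62, 59, 59, 60, 60, 59, 60, 61, 60, 59, 60, 61, 61, 60, 60, 59, 59, 60, 60, 60, 60], [60, 61, 60, 61, 60, 61, 61, 60, 60, 60, 60, 60, 61, 60, 60, 60, 61, 60, 60, 60, 59]]
```

>>> arm_command --series "8 1 0 0 255;16 2 0 0 255;24 3 0 0.02 255;26 3.5 0 0.02 255;26 3.5 0 0.02 255;26 3.5 0 0.02 255;26 3.5 0 0.02 255;26 3 0 0.005 255;26 3 0 0 255;26 2 0 0 255;24 2 0 0 255;18 0 0 0 255;10 0 0 0 255;5 0 0 0 255;0 0 0 0 255;0 0 0 0 255"

```text
time_s: 22.28
tool_pos: [0.6537, 0.1271, 0.1844]
tool_rot: [-180.0, 0.1, 91.9]
force: [-0.2, -0.4, -0.7]
grip_width: 0.0402
grasp_force: 12.0
```

```bash
python3 mv.py 0.6419 0.1332; python3 mv.py .6412 .1542; python3 mv.py .6403 .1781
```

```text
[0.6537 0.1271 0.1844] yaw 91.85 dx 6.5 dy -11.6
[0.6537 0.1271 0.1844] yaw 91.85 dx 27.5 dy -11.6
[0.6537 0.1271 0.1844] yaw 91.85 dx 51.4 dy -11.7
```

>>> arm_command --series "2 -3 8 0 255;3 -5 16 0 255;1.5 -3.6 24 0 255;0 0 22 0 255;0 0 14 0 255;0 0 8 0 255;0 0 2 0 255;0 0 0 0 255;0 0 0 0 255"

```text
time_s: 23.03
tool_pos: [0.6429, 0.1342, 0.0919]
tool_rot: [179.9, -0.0, 91.9]
force: [0.2, 0.4, 0.2]
grip_width: 0.0399
grasp_force: 12.0
```

```bash
python3 mv.py 0.6419 0.1332
python3 - <<'E'
from h import *
o=telemetry.get_obs();C=cam("wrist",o);a=cams.read_camera("wrist");cv2.imwrite("pics/w12.png",a);t=np.array(o["tool_pos"]);y=np.radians(o["tool_rot"][2])
X=np.array([np.cos(y),np.sin(y),0]);Y=np.array([np.sin(y),-np.cos(y),0])
from h import proj
def px(dx,dy,z):
    return proj(np.array([*(t[:2]+(X*dx+Y*dy)[:2]/1e3),z]),C).round()
for n,d in(("lug+",(64,0)),("L",(45,-24.5)),("R",(45,24.5))):print(n,px(*d,.024))
g=cv2.cvtColor(a,6)
for r in range(60,200,6):print(r,[int(v) for v in g[r,205:360:4]])
E
```

```text
[0.6429 0.1342 0.0919] yaw 91.86 dx -0.9 dy -1.0
lug+ [281. 123.]
L [242. 154.]
R [321. 154.]
60 [177, 176, 178, 177, 177, 177, 176, 178, 178, 176, 178, 178, 179, 179, 179, 180, 180, 181, 183, 182, 182, 180, 179, 178, 178, 177, 177, 176, 177, 177, 176, 175, 174, 176, 176, 176, 178, 177, 178]
66 [178, 176, 178, 176, 176, 177, 178, 178, 178, 178, 176, 176, 178, 179, 179, 178, 178, 177, 179, 180, 181, 180, 180, 181, 181, 181, 179, 179, 176, 176, 176, 177, 174, 174, 176, 176, 176, 176, 175]
72 [178, 180, 179, 177, 179, 180, 179, 177, 178, 179, 178, 177, 178, 179, 179, 179, 179, 179, 180, 178, 179, 178, 178, 178, 178, 180, 180, 180, 180, 180, 179, 179, 176, 176, 176, 176, 175, 176, 175]
78 [180, 179, 178, 179, 179, 180, 180, 179, 178, 179, 179, 181, 179, 179, 181, 180, 180, 182, 182, 182, 182, 182, 180, 179, 178, 179, 180, 178, 179, 179, 180, 180, 181, 178, 177, 178, 178, 177, 177]
84 [179, 179, 180, 179, 178, 179, 180, 180, 178, 179, 180, 180, 181, 180, 180, 180, 183, 183, 182, 183, 182, 179, 182, 182, 182, 182, 181, 179, 177, 178, 178, 179, 179, 179, 181, 179, 178, 177, 178]
90 [179, 17
[... 2937 characters left out ...]
, 103, 101, 102, 50, 111, 117, 116, 118, 117, 117, 119, 118, 120, 120, 120, 80, 61, 60, 62, 60, 60, 60, 60, 60, 60, 62, 54, 104, 104, 101, 205, 208, 210, 211, 205]
186 [101, 102, 100, 106, 104, 101, 102, 49, 58, 68, 107, 117, 116, 118, 118, 118, 119, 119, 120, 79, 61, 62, 62, 61, 60, 61, 61, 61, 60, 60, 53, 107, 104, 102, 205, 207, 211, 208, 204]
192 [104, 103, 101, 106, 103, 102, 102, 51, 60, 62, 61, 59, 62, 60, 60, 61, 61, 61, 60, 61, 60, 60, 62, 61, 60, 59, 61, 61, 61, 62, 54, 107, 104, 103, 204, 206, 211, 207, 203]
198 [105, 103, 101, 105, 103, 102, 102, 54, 58, 61, 61, 60, 60, 60, 60, 61, 61, 60, 61, 62, 60, 61, 60, 61, 61, 61, 61, 60, 61, 61, 54, 106, 104, 103, 203, 205, 212, 207, 205]
```

Run:
```python
from h import *
o=telemetry.get_obs();C=cam("wrist",o);g=cv2.cvtColor(cv2.imread("pics/w12.png"),6);t=np.array(o["tool_pos"]);y=np.radians(o["tool_rot"][2])
X=np.array([np.cos(y),np.sin(y),0]);Y=np.array([np.sin(y),-np.cos(y),0])
print(g[108:156,271].tolist());print(g[108:156,289].tolist())
for r in(119,121,123):print(r,g[r,255:305].tolist())
f=lambda p,z:[round(float((ray(p,C,z)-t)@v*1e3),1) for v in(X,Y)]
for r in range(112,130,2):print(r,f((280,r),.024),f((280,r),.006))
b=t[2]-.005
for r in(140,142,144,148,150):print(r,f((280,r),b),f((280,r),b+.02))
print(f((233,150),b+.02),f((328,150),b+.02),f((263,121),.024),f((297,121),.024))
```

```text
[172, 142, 199, 206, 207, 123, 106, 106, 106, 90, 83, 103, 109, 116, 111, 103, 97, 91, 77, 104, 106, 106, 106, 106, 107, 107, 106, 106, 106, 106, 105, 92, 70, 42, 40, 41, 52, 67, 84, 92, 98, 101, 107, 115, 120, 120, 121, 122]
[171, 143, 199, 204, 205, 205, 205, 205, 206, 112, 91, 172, 191, 206, 208, 209, 190, 176, 129, 198, 205, 205, 206, 206, 205, 204, 205, 190, 119, 106, 106, 91, 67, 42, 40, 41, 52, 69, 86, 93, 99, 104, 112, 118, 122, 123, 123, 123]
119 [106, 105, 105, 100, 100, 102, 102, 98, 97, 100, 100, 102, 101, 103, 102, 102, 103, 103, 104, 102, 103, 103, 104, 104, 104, 104, 154, 166, 167, 168, 168, 169, 171, 172, 172, 173, 173, 174, 174, 176, 167, 167, 195, 204, 204, 205, 204, 207, 209, 209]
121 [104, 105, 104, 101, 100, 101, 96, 98, 104, 112, 114, 116, 115, 115, 115, 115, 116, 115, 115, 115, 115, 115, 115, 115, 115, 115, 188, 204, 204, 203, 205, 205, 204, 205, 206, 206, 204, 204, 205, 206, 197, 193, 165, 195, 204, 204, 206, 207, 208, 209]
123 [104, 105, 105, 101, 99, 102, 85, 90, 97, 102, 104, 104, 105, 103, 105, 104, 103, 106, 105, 104, 105, 105, 106, 105, 105, 106, 190, 207, 207, 209, 207, 207, 209, 209, 209, 211, 210, 209, 210, 211, 204, 196, 153, 191, 204, 204, 205, 206, 208, 209]
112 [70.2, -0.7] [69.8, -0.6]
114 [69.0, -0.7] [68.6, -0.6]
116 [67.8, -0.7] [67.3, -0.6]
118 [66.7, -0.7] [66.1, -0.6]
120 [65.5, -0.7] [64.8, -0.6]
122 [64.3, -0.7] [63.5, -0.6]
124 [63.1, -0.7] [62.2, -0.6]
126 [61.9, -0.7] [61.0, -0.6]
128 [60.8, -0.7] [59.7, -0.6]
140 [59.3, -0.7] [61.1, -0.7]
142 [58.4, -0.7] [60.3, -0.7]
144 [57.5, -0.7] [59.6, -0.7]
148 [55.7, -0.7] [58.0, -0.7]
150 [54.9, -0.7] [57.2, -0.7]
[57.2, -19.3] [57.2, 18.3] [64.9, -11.0] [64.9, 9.6]
```

>>> arm_command --series "0.2 -0.3 10 0 255;0.3 0 16 0 255;0 0 14 0 255;0 0 9 0 255;0 0 5 0 255;0 0 2 0 255;0 0 0 0 255;0 0 0 0 255"

```text
time_s: 23.75
tool_pos: [0.642, 0.1349, 0.0353]
tool_rot: [180.0, -0.0, 91.9]
force: [-0.4, -0.0, -1.4]
grip_width: 0.0398
grasp_force: 12.0
```

```bash
python3 mv.py 0.6419 0.1332
python3 - <<'E'
from h import *
o=telemetry.get_obs();C=cam("wrist",o);a=cams.read_camera("wrist");cv2.imwrite("pics/w13.png",a);g=cv2.cvtColor(a,6);t=np.array(o["tool_pos"]);y=np.radians(o["tool_rot"][2])
X=np.array([np.cos(y),np.sin(y),0]);Y=np.array([np.sin(y),-np.cos(y),0])
f=lambda p,z:[round(float((ray(p,C,z)-t)@v*1e3),1) for v in(X,Y)]
pl=proj(np.array([*(t+X*.0645)[:2],.024]),C).round();print(pl)
r0=int(pl[1]);print(r0-20,g[r0-20:160,271].tolist());print(g[r0-20:160,291].tolist())
for r in(r0-4,r0,r0+3):print(r,g[r,250:315].tolist())
for r in(150,165,180):print(r,g[r,200:245].tolist(),g[r,318:363].tolist())
for r in range(r0-8,r0+12,2):print(r,f((280,r),.024)[0],end="; ")
b=t[2]-.005;print()
for r in range(128,152,3):print(r,f((280,r),b)[0],f((280,r),b+.02)[0],end="; ")
E
```

```text
[0.642  0.1349 0.0353] yaw 91.89 dx -1.6 dy -0.2
[282. 127.]
107 [197, 197, 191, 173, 155, 163, 199, 203, 203, 202, 120, 104, 103, 103, 103, 95, 77, 98, 148, 171, 188, 202, 205, 203, 194, 110, 89, 77, 100, 103, 104, 102, 103, 89, 47, 40, 41, 49, 66, 84, 91, 95, 100, 107, 114, 119, 119, 120, 120, 118, 120, 118, 119]
[196, 196, 191, 173, 158, 133, 192, 200, 200, 200, 200, 118, 103, 102, 102, 95, 77, 95, 162, 183, 193, 203, 207, 209, 201, 173, 102, 77, 99, 102, 103, 102, 101, 77, 42, 40, 41, 51, 68, 85, 92, 97, 104, 111, 117, 122, 121, 121, 123, 121, 121, 121, 122]
123 [104, 104, 102, 100, 98, 99, 99, 101, 101, 102, 91, 88, 81, 76, 76, 75, 75, 75, 76, 75, 77, 77, 77, 77, 76, 77, 77, 77, 77, 78, 77, 77, 76, 76, 78, 77, 77, 78, 78, 77, 76, 77, 78, 78, 78, 77, 78, 89, 94, 93, 118, 163, 194, 198, 200, 201, 202, 201, 201, 202, 203, 205, 207, 207, 204]
127 [104, 104, 102, 100, 98, 98, 99, 92, 116, 147, 168, 180, 182, 183, 183, 184, 184, 187, 186, 188, 188, 188, 190, 191, 192, 191, 191, 192, 192, 193, 193, 193, 193, 192, 192, 193, 192, 193, 192, 193, 192, 193, 194, 194, 193, 194, 193, 193, 193
[... 1215 characters left out ...]
 104, 103, 102, 102, 100, 101, 102, 103, 102, 102, 100]
180 [103, 103, 102, 99, 100, 101, 100, 101, 100, 99, 98, 100, 101, 102, 102, 99, 100, 102, 104, 105, 95, 94, 100, 104, 108, 108, 107, 105, 102, 96, 78, 53, 46, 52, 52, 55, 96, 109, 114, 115, 114, 116, 116, 115, 116] [60, 59, 61, 60, 59, 56, 55, 53, 52, 44, 51, 60, 63, 67, 85, 95, 101, 105, 107, 108, 106, 103, 101, 87, 99, 104, 104, 105, 104, 103, 103, 104, 103, 103, 103, 104, 101, 101, 101, 102, 103, 103, 103, 101, 100]
119 68.2; 121 67.3; 123 66.4; 125 65.5; 127 64.6; 129 63.7; 131 62.8; 133 61.9; 135 61.0; 137 60.1; 
128 64.5 65.7; 131 63.2 64.6; 134 61.9 63.4; 137 60.6 62.3; 140 59.3 61.1; 143 58.0 60.0; 146 56.6 58.8; 149 55.3 57.6;
```

The block is centred between the lugs: the side gaps are symmetric and the end gap is 2.8 mm. I'll nudge it 0.7 mm and lower it.

>>> arm_command --series "0.4 0 2 0 255;0.3 0 2 0 255;0 0 2 0 255;0 0 2 0 255;0 0 1.5 0 255;0 0 1 0 255;0 0 0.7 0 255;0 0 0 0 255;0 0 0 0 255"

```text
time_s: 24.55
tool_pos: [0.6416, 0.1353, 0.0242]
tool_rot: [-180.0, 0.0, 91.9]
force: [-2.4, -0.7, 4.9]
grip_width: 0.0399
grasp_force: 12.0
```

>>> arm_command --series "0 0 0 0 255;0 0 0 0 240;0 0 0 0 110;0 0 0 0 110;0 0 0 0 110;0 0 0 0 110;0 0 0 0 110;0 0 -5 0 110;0 0 -12 0 110;0 0 -22 0 110;-20 0 -26 0 110;-24 0 -16 0 110;-6 0 -6 0 110;0 0 0 0 110;0 0 0 0 110" --squeeze 3

```text
time_s: 25.8
tool_pos: [0.6431, 0.0858, 0.1107]
tool_rot: [180.0, -0.0, 91.8]
force: [-0.3, -0.5, -0.2]
grip_width: 0.0492
grasp_force: 0.0
```

Run:
```python
from h import *
o=telemetry.get_obs();C=cam("wrist",o);a=cams.read_camera("wrist");cv2.imwrite("pics/w14.png",a);g=cv2.cvtColor(a,6);t=np.array(o["tool_pos"]);y=np.radians(o["tool_rot"][2])
cams_side=cams.read_camera("side");cv2.imwrite("pics/s14.png",cams_side);cv2.imwrite("pics/t14.png",cams.read_camera("top"))
print(t,o["tool_rot"],o["force"])
X=np.array([np.cos(y),np.sin(y),0]);Y=np.array([np.sin(y),-np.cos(y),0])
N=np.array([.6412,.1542,0])
U=np.array([-.033,.9995,0]);V=np.array([.9995,.033,0])
px=lambda u,v,z:tuple(proj((N+U*u/1e3+V*v/1e3)*[1,1,0]+[0,0,z],C).round(1).tolist())
for n,q in(("end-",(-38,0,.038)),("end+",(38,0,.038)),("L",(0,-20,.038)),("R",(0,20,.038)),("disc",(0,0,.044)),("lug-",(-42.5,0,.024)),("lug+",(42.5,0,.024)),("lugL",(24,-24.5,.024))):print(n,px(*q))
c=int(px(0,0,.038)[0]);print([int(v) for v in g[20:250:2,c-10]])
for r in(int(px(-25,0,.038)[1]),int(px(24,0,.038)[1]),int(px(30,0,.038)[1])):print(r,[int(v) for v in g[r,c-60:c+60:2]])
```

```text
[0.64311027 0.08575556 0.11069664] [ 1.79989769e+02 -3.33438618e-02  9.18461302e+01] [-0.32191783 -0.5497207  -0.20767724]
end- (281.8, 175.7)
end+ (281.8, 48.1)
L (249.3, 114.8)
R (314.3, 114.8)
disc (281.8, 115.0)
lug- (281.7, 178.5)
lug+ (281.8, 43.6)
lugL (243.1, 75.2)
[161, 158, 160, 171, 183, 148, 63, 181, 182, 155, 186, 172, 100, 86, 101, 108, 108, 109, 109, 109, 109, 110, 110, 110, 109, 111, 110, 109, 110, 111, 111, 111, 66, 100, 112, 112, 72, 192, 199, 198, 198, 199, 197, 199, 198, 199, 199, 200, 199, 199, 199, 198, 199, 200, 113, 108, 112, 54, 55, 57, 55, 57, 56, 56, 55, 58, 56, 56, 57, 55, 54, 55, 56, 56, 52, 45, 94, 85, 69, 74, 101, 102, 86, 98, 99, 100, 100, 99, 99, 98, 99, 99, 99, 101, 98, 100, 100, 100, 100, 99, 100, 100, 101, 100, 188, 75, 151, 185, 145, 24, 23, 23, 24, 21, 23]
155 [100, 103, 99, 173, 185, 184, 183, 188, 192, 127, 99, 98, 99, 100, 99, 46, 53, 55, 57, 55, 57, 54, 56, 56, 56, 56, 57, 55, 56, 55, 56, 55, 56, 55, 56, 56, 54, 56, 55, 55, 60, 58, 56, 56, 52, 47, 89, 99, 102, 101, 100, 98, 100, 100, 100, 189, 191, 189, 191, 193]
73 [177, 177, 179, 175, 178, 178, 124, 98, 134, 182, 194, 136, 56, 72, 76, 99, 109, 108, 109, 110, 110, 109, 110, 110, 109, 110, 111, 111, 111, 110, 110, 111, 113, 111, 113, 111, 112, 112, 112, 112, 112, 113, 113, 113, 113, 99, 75, 99, 81, 57, 143, 182, 190, 144, 186, 190, 187, 186, 186, 182]
62 [176, 176, 177, 177, 177, 177, 124, 97, 145, 185, 182, 114, 91, 66, 80, 102, 109, 112, 146, 146, 117, 109, 109, 108, 109, 110, 109, 110, 110, 111, 110, 110, 110, 110, 112, 110, 111, 111, 111, 113, 140, 135, 119, 111, 112, 100, 72, 98, 95, 104, 132, 177, 186, 150, 186, 191, 185, 188, 186, 184]
```

Run:
```python
from h import *
o=telemetry.get_obs();C=cam("wrist",o);g=cv2.cvtColor(cv2.imread("pics/w14.png"),6);t=np.array(o["tool_pos"]);y=np.radians(o["tool_rot"][2])
X=np.array([np.cos(y),np.sin(y),0]);Y=np.array([np.sin(y),-np.cos(y),0])
print(32,g[32:54,284].tolist());print(160,g[160:186,284].tolist());print(160,g[160:186,275].tolist())
f=lambda r,z:round(float((ray((281,r),C,z)-t)@X*1e3),1)
for r in(30,40,42,44,46,48,164,166,168,170,172,174,176,178,180):print(r,f(r,.018),f(r,.024),f(r,.036),f(r,.038))
h=lambda c,r,z:round(float((ray((c,r),C,z)-t)@Y*1e3),1)
print("row73",g[73,228:256].tolist(),g[73,306:336].tolist());print([(c,h(c,73,.024),h(c,73,.038)) for c in(240,244,248,250,252,312,314,316,318,322)])
```

```text
32 [63, 178, 187, 187, 187, 140, 164, 179, 187, 190, 178, 161, 102, 82, 85, 94, 102, 110, 110, 110, 111, 110]
160 [54, 56, 55, 56, 55, 54, 56, 55, 53, 47, 45, 65, 99, 102, 88, 70, 70, 70, 74, 97, 104, 109, 104, 96, 86, 77]
160 [55, 55, 55, 55, 55, 56, 56, 56, 52, 49, 44, 47, 95, 101, 86, 70, 69, 70, 75, 94, 102, 109, 103, 94, 85, 80]
30 119.6 118.5 116.4 116.0
40 113.8 112.8 111.0 110.7
42 112.6 111.7 109.9 109.6
44 111.4 110.6 108.8 108.5
46 110.3 109.4 107.7 107.5
48 109.1 108.3 106.6 106.4
164 35.2 36.1 38.0 38.3
166 33.8 34.8 36.7 37.0
168 32.4 33.4 35.4 35.7
170 31.0 32.1 34.1 34.5
172 29.6 30.7 32.8 33.2
174 28.2 29.3 31.5 31.9
176 26.8 28.0 30.2 30.6
178 25.4 26.6 28.9 29.3
180 24.0 25.2 27.6 28.0
row73 [178, 178, 177, 178, 178, 124, 99, 98, 91, 134, 162, 182, 194, 194, 180, 136, 78, 56, 88, 72, 65, 76, 87, 99, 107, 109, 108, 108] [112, 113, 113, 113, 108, 99, 94, 75, 92, 99, 96, 81, 61, 57, 110, 143, 165, 182, 193, 190, 179, 144, 177, 186, 189, 190, 188, 187, 187, 186]
[(240, -26.2, -24.8), (244, -23.7, -22.4), (248, -21.2, -20.0), (250, -19.9, -18.8), (252, -18.7, -17.6), (312, 19.1, 18.0), (314, 20.3, 19.2), (316, 21.6, 20.4), (318, 22.9, 21.6), (322, 25.4, 23.9)]
```

A is seated: it is on the rail with all lugs visible clear of it, about 1.8 mm and 7 mm end clearance and symmetric at the sides. Next is the bottle.

>>> arm_command --series "0 0 -15 0 0;0 -4 -25 0 0;2 -14 -28 0 0;3 -22 -16 0 0;3 -26 -6 0 0;4 -28 0 0 0;4 -28 0 0 0;4 -24 0 0 0;3 -18 0 0 0;2 -10 0 0 0;0 -5 0 0 0;0 0 0 0 0;0 0 0 0 0"

```text
time_s: 27.03
tool_pos: [0.4637, 0.1047, 0.2004]
tool_rot: [180.0, 0.0, 91.9]
force: [-0.4, 0.0, 0.3]
grip_width: 0.0868
grasp_force: 0.0
```

Run:
```python
from h import *
o=telemetry.get_obs();C=cam("wrist",o);a=cams.read_camera("wrist");cv2.imwrite("pics/w15.png",a);g=cv2.cvtColor(a,6);t=np.array(o["tool_pos"])
print(t,o["tool_rot"],o["grip_width"]);p=proj([.463,.1585,.1],C);print(p,proj([.463,.1585,.0],C))
x,y=map(int,p)
for r in range(max(0,y-60),y+60,8):print(r,[int(v) for v in g[r,x-70:x+70:5]])
```

```text
[0.46372854 0.10469149 0.20035324] [1.79998307e+02 3.96595802e-03 9.19292658e+01] 0.08682717831473438
[282.78968698 135.29062114] [282.21027631 126.86563734]
75 [144, 143, 143, 142, 143, 145, 144, 144, 144, 144, 143, 144, 145, 144, 145, 143, 145, 146, 146, 144, 142, 142, 143, 143, 143, 143, 141, 141]
83 [143, 143, 144, 144, 144, 144, 144, 146, 88, 77, 74, 75, 86, 143, 143, 142, 145, 145, 145, 145, 144, 144, 145, 143, 143, 144, 144, 144]
91 [144, 144, 145, 145, 143, 103, 75, 74, 76, 76, 75, 97, 101, 103, 104, 108, 111, 99, 144, 142, 142, 143, 143, 143, 142, 144, 143, 143]
99 [144, 145, 145, 146, 145, 76, 78, 77, 76, 69, 71, 72, 56, 145, 158, 153, 82, 116, 115, 137, 145, 143, 146, 146, 147, 144, 144, 144]
107 [146, 146, 146, 145, 145, 77, 77, 75, 68, 71, 52, 156, 159, 159, 158, 159, 158, 158, 104, 121, 144, 146, 144, 144, 145, 146, 148, 146]
115 [75, 76, 77, 76, 76, 75, 75, 75, 67, 63, 158, 158, 158, 158, 157, 157, 157, 158, 159, 62, 92, 146, 144, 144, 144, 144, 144, 145]
123 [77, 75, 77, 75, 75, 75, 76, 76, 64, 54, 158, 157, 94, 93, 93, 94, 81, 81, 82, 56, 90, 143, 144, 143, 144, 145,
[... 383 characters left out ...]
44, 143, 144, 144, 146]
155 [136, 147, 146, 144, 145, 145, 77, 76, 77, 77, 76, 76, 75, 76, 75, 134, 146, 145, 145, 144, 146, 146, 146, 145, 145, 146, 146, 145]
163 [74, 75, 77, 76, 77, 76, 75, 75, 76, 76, 74, 78, 78, 78, 77, 134, 146, 146, 148, 147, 146, 146, 145, 145, 146, 146, 147, 146]
171 [144, 145, 146, 75, 76, 77, 81, 77, 76, 77, 76, 77, 77, 76, 76, 135, 147, 146, 147, 146, 146, 147, 148, 147, 146, 146, 146, 144]
179 [140, 76, 75, 77, 136, 145, 98, 77, 74, 76, 77, 76, 78, 77, 76, 134, 146, 145, 146, 147, 145, 144, 143, 145, 148, 147, 146, 145]
187 [146, 145, 145, 146, 147, 147, 148, 146, 146, 146, 145, 146, 146, 145, 146, 146, 145, 144, 144, 143, 145, 144, 144, 145, 146, 147, 146, 145]
```

Run:
```python
from h import *
o=telemetry.get_obs();C=cam("wrist",o);g=cv2.cvtColor(cv2.imread("pics/w15.png"),6)
for r in(110,118,126,134):print(r,g[r,246:270].tolist(),g[r,296:322].tolist())
print(g[88:104,283].tolist(),g[138:156,280].tolist())
print(ray((282.5,122.5),C,.1),ray((282.5,124),C,.1))
```

```text
110 [75, 76, 76, 64, 62, 66, 67, 67, 67, 67, 66, 67, 68, 70, 66, 104, 138, 155, 159, 159, 158, 159, 158, 157] [158, 157, 157, 158, 158, 157, 157, 145, 103, 108, 114, 117, 118, 119, 112, 117, 138, 144, 143, 144, 144, 145, 145, 146, 144, 145]
118 [75, 77, 62, 62, 66, 65, 66, 66, 66, 65, 68, 63, 86, 139, 157, 159, 159, 157, 157, 158, 157, 158, 157, 157] [158, 113, 93, 95, 94, 93, 92, 94, 94, 93, 77, 65, 62, 63, 63, 64, 76, 134, 145, 145, 145, 144, 145, 146, 144, 143]
126 [76, 74, 69, 60, 64, 64, 63, 62, 65, 63, 63, 59, 100, 149, 159, 160, 158, 159, 159, 159, 158, 158, 106, 81] [81, 81, 80, 80, 81, 80, 81, 80, 79, 80, 73, 59, 62, 62, 60, 59, 130, 145, 144, 145, 143, 143, 143, 144, 144, 142]
134 [78, 76, 77, 76, 76, 66, 57, 60, 61, 62, 61, 61, 61, 61, 63, 77, 81, 82, 82, 81, 81, 81, 81, 82] [82, 80, 81, 80, 81, 81, 81, 80, 64, 56, 58, 59, 58, 107, 141, 145, 144, 145, 146, 145, 146, 146, 145, 145, 145, 145]
[105, 107, 105, 103, 101, 99, 98, 97, 72, 57, 138, 158, 159, 160, 160, 159] [79, 80, 80, 80, 81, 81, 81, 81, 81, 78, 54, 54, 55, 56, 55, 74, 76, 76]
[0.46277845 0.16715307 0.1       ] [0.46281422 0.16614142 0.1       ]
```

>>> arm_command --series "10 0.3 0 0 0;18 0.4 0 0 0;18 0.3 0 0 0;10 0 0 0 0;5.3 0 4 0 0;0 0 14 0 0;0 0 22 0 0;0 0 26 0 0;0 0 26 0 0;0 0 26 0 0;0 0 22 0 0;0 0 14 0 0;0 0 6 0 0;0 0 3 0 0;0 0 0 0 0"

```text
time_s: 28.33
tool_pos: [0.4626, 0.166, 0.0373]
tool_rot: [-180.0, -0.0, 91.9]
force: [0.1, 0.1, 0.2]
grip_width: 0.087
grasp_force: 0.0
```

>>> arm_command --series "0 0 0 0 255;0 0 0 0 255;0 0 0 0 255;0 0 0 0 255;0 0 0 0 255;0 0 0 0 255;0 0 0 0 255;0 0 0 0 255;0 0 0 0 255" --squeeze 8

```text
time_s: 29.08
tool_pos: [0.4624, 0.1657, 0.0378]
tool_rot: [-180.0, 0.0, 91.9]
force: [-1.1, 0.0, 3.1]
grip_width: 0.0507
grasp_force: 8.0
```

>>> arm_command --series "0 0 -2 0 255;0 0 -5 0 255;0 0 -12 0 255;0 0 -20 0 255;0 0 -22 0 255;0 0 -20 0 255;0 0 -14 0 255;0 0 -6 0 255;0 0 0 0 255"

```text
time_s: 29.83
tool_pos: [0.4637, 0.1661, 0.1406]
tool_rot: [179.8, 0.0, 91.9]
force: [-0.5, 0.2, -1.7]
grip_width: 0.0504
grasp_force: 7.9
```

```bash
python3 mv.py .6451 .0363
python3 - <<'E'
from h import *
T=cam("top");a=cv2.imread("pics/top0.png");g=cv2.cvtColor(a,6)
print(proj([.4628,.166,.1],T),proj([.4628,.166,0],T))
for r in range(250,284,2):print(r,g[r,178:216].tolist())
E
```

```text
[0.4637 0.1661 0.1406] yaw 91.89 dx -135.7 dy 177.0
[193.0877739  265.21562284] [200.34102269 263.34673417]
250 [206, 208, 209, 209, 210, 209, 207, 207, 209, 207, 206, 208, 207, 207, 209, 208, 210, 210, 207, 207, 207, 206, 208, 208, 207, 206, 205, 207, 209, 209, 209, 208, 209, 210, 209, 208, 209, 209]
252 [205, 208, 208, 210, 209, 207, 208, 209, 208, 208, 209, 209, 207, 207, 208, 207, 207, 207, 206, 207, 208, 209, 208, 206, 206, 207, 209, 209, 209, 208, 206, 207, 209, 208, 209, 209, 210, 210]
254 [207, 208, 209, 210, 210, 207, 210, 210, 206, 207, 208, 209, 209, 207, 205, 205, 209, 210, 208, 209, 207, 205, 209, 208, 208, 208, 211, 210, 209, 209, 208, 209, 210, 207, 207, 206, 210, 211]
256 [207, 209, 209, 209, 208, 208, 207, 208, 206, 211, 210, 209, 208, 203, 201, 175, 174, 173, 173, 165, 159, 141, 132, 124, 160, 169, 195, 209, 209, 210, 210, 209, 209, 206, 208, 207, 208, 211]
258 [206, 208, 209, 210, 209, 210, 207, 205, 208, 210, 207, 183, 176, 165, 164, 168, 167, 165, 159, 156, 166, 162, 166, 168, 139, 105, 96, 95, 153, 199, 208, 206, 208, 207, 206, 208, 208, 209]
260 [207, 209, 208,
[... 1594 characters left out ...]
 119, 115, 116, 117, 117, 115, 114, 117, 116, 117, 117, 130, 136, 195, 208, 209, 207, 207, 205, 205, 206, 208, 207]
278 [206, 207, 206, 208, 207, 208, 208, 209, 209, 208, 209, 210, 207, 207, 154, 120, 116, 118, 118, 117, 116, 117, 117, 116, 130, 132, 192, 208, 210, 206, 208, 209, 208, 206, 207, 206, 206, 206]
280 [207, 208, 208, 208, 207, 207, 209, 207, 206, 206, 207, 208, 206, 209, 207, 208, 157, 133, 132, 132, 132, 135, 196, 208, 208, 208, 208, 209, 209, 209, 208, 206, 208, 207, 207, 208, 207, 206]
282 [205, 206, 206, 206, 205, 206, 208, 206, 207, 207, 207, 208, 204, 207, 207, 207, 209, 208, 204, 208, 207, 209, 208, 208, 207, 208, 206, 207, 208, 207, 207, 207, 205, 207, 209, 208, 207, 207]
```

>>> arm_command --series "-4 5 0 0 255;-8 10 0 0 255;-13 17 0 0 255;-15 20 0 0 255;-15 20 0 0 255;-15 20 0 0 255;-15 20 0 0 255;-15 20 0 0 255;-14 18 0 0 255;-11 14 0 0 255;-7 8.5 0 0 255;-3.7 4.5 0 0 255;0 0 0 0 255;0 0 0 0 255;0 0 0 0 255"

```text
time_s: 31.08
tool_pos: [0.643, 0.0372, 0.1385]
tool_rot: [-180.0, -0.0, 92.0]
force: [-1.1, 0.5, -1.2]
grip_width: 0.0501
grasp_force: 7.9
```

```bash
python3 mv.py .6451 .0363
```

```text
[0.643  0.0372 0.1385] yaw 91.99 dx -1.0 dy 2.1
```

>>> arm_command --series "-0.5 1 6 0 255;-0.5 1.1 14 0 255;0 0 18 0 255;0 0 18 0 255;0 0 14 0 255;0 0 8 0 255;0 0 5 0 255;0 0 2 0 255;0 0 0 0 255;0 0 0 0 255"

```text
time_s: 31.92
tool_pos: [0.6467, 0.0352, 0.0544]
tool_rot: [179.9, 0.0, 91.9]
force: [-0.1, -0.1, -1.1]
grip_width: 0.0498
grasp_force: 7.9
```

```bash
python3 mv.py .6451 .0363
python3 - <<'E'
from h import *
o=telemetry.get_obs();S=cam("side");b=cams.read_camera("side");cv2.imwrite("pics/s16.png",b);g=cv2.cvtColor(b,6)
t=np.array(o["tool_pos"]);c=[t[0],t[1],.016]
print(proj([t[0]-.0255,t[1],.016],S),proj([t[0]+.0255,t[1],.016],S),"nest",proj([.6451-.0295,.0363,.012],S),proj([.6451+.0295,.0363,.012],S),proj([.6451,.0068,.012],S))
for r in range(178,218,3):print(r,g[r,275:340:2].tolist())
E
```

```text
[0.6467 0.0352 0.0544] yaw 91.89 dx 1.2 dy -1.5
[296.0824479  199.72098321] [313.14843628 200.32849047] nest [294.17211727 200.5062599 ] [313.86176759 201.20786889] [304.11692245 206.83464082]
178 [175, 174, 176, 174, 154, 189, 186, 182, 179, 117, 25, 45, 91, 92, 88, 96, 99, 94, 93, 140, 122, 29, 32, 135, 172, 174, 173, 175, 173, 172, 140, 120, 118]
181 [176, 174, 176, 174, 158, 188, 186, 185, 185, 141, 43, 42, 82, 96, 99, 104, 107, 99, 96, 93, 74, 20, 61, 142, 166, 174, 176, 176, 175, 170, 135, 102, 96]
184 [171, 177, 176, 175, 157, 187, 188, 186, 187, 169, 72, 43, 87, 116, 120, 124, 123, 114, 113, 95, 56, 37, 135, 159, 173, 176, 177, 176, 174, 175, 172, 169, 138]
187 [148, 163, 169, 174, 152, 181, 189, 191, 191, 175, 79, 48, 80, 94, 103, 105, 105, 103, 98, 84, 50, 75, 166, 160, 170, 172, 172, 175, 173, 175, 171, 172, 170]
190 [94, 89, 114, 144, 124, 123, 148, 182, 191, 176, 89, 60, 82, 90, 93, 99, 104, 101, 91, 81, 50, 96, 180, 181, 165, 176, 176, 177, 175, 175, 173, 175, 175]
193 [85, 85, 83, 86, 86, 91, 95, 102, 116, 136, 126, 91, 88, 90, 96, 105, 106, 96, 91, 84, 86, 93, 133, 16
[... 625 characters left out ...]
5, 148, 158, 121, 87]
208 [113, 116, 115, 125, 137, 164, 181, 188, 188, 186, 169, 148, 142, 137, 144, 144, 139, 147, 158, 171, 186, 181, 168, 167, 168, 163, 175, 174, 173, 171, 165, 141, 95]
211 [173, 173, 172, 173, 150, 169, 181, 181, 183, 184, 183, 180, 180, 174, 174, 176, 176, 177, 172, 174, 176, 175, 167, 167, 162, 155, 169, 175, 173, 175, 175, 171, 124]
214 [172, 175, 174, 173, 156, 134, 126, 127, 125, 128, 129, 127, 131, 133, 133, 133, 136, 135, 134, 124, 121, 123, 121, 123, 122, 139, 167, 174, 175, 175, 175, 175, 158]
217 [174, 175, 174, 174, 171, 175, 174, 174, 175, 175, 175, 176, 175, 174, 174, 175, 171, 175, 173, 173, 172, 172, 173, 171, 169, 163, 151, 129, 129, 130, 130, 128, 124]
```

>>> arm_command --series "0.5 -0.8 2 0 255;0 0 2 0 255;0 0 2 0 255;0 0 2 0 255;0 0 1 0 255;0 0 0 0 255;0 0 0 0 255"

```text
time_s: 32.55
tool_pos: [0.6452, 0.0355, 0.0445]
tool_rot: [-180.0, 0.0, 91.9]
force: [-0.6, 0.6, -1.9]
grip_width: 0.0502
grasp_force: 7.9
```

>>> arm_command --series "0 0 0.5 0 255;0 0 0.5 0 255;0 0 0.5 0 255;0 0 0 0 255;0 0 0 0 255"

```text
time_s: 32.97
tool_pos: [0.6455, 0.0355, 0.0439]
tool_rot: [180.0, 0.0, 91.9]
force: [-1.5, -1.2, 5.2]
grip_width: 0.0505
grasp_force: 8.0
```

Contact is at the nest floor height. I'll release gently and retreat straight up.

>>> arm_command --series "0 0 0 0 240;0 0 0 0 120;0 0 0 0 60;0 0 0 0 0;0 0 0 0 0;0 0 0 0 0;0 0 0 0 0;0 0 -6 0 0;0 0 -14 0 0;0 0 -24 0 0;0 0 -30 0 0;0 0 -30 0 0;0 0 -24 0 0;0 0 -12 0 0;0 0 0 0 0" --squeeze 3

```text
time_s: 34.22
tool_pos: [0.6473, 0.0361, 0.1876]
tool_rot: [179.6, 0.0, 91.9]
force: [0.5, 1.3, 0.4]
grip_width: 0.087
grasp_force: 0.0
```

>>> arm_command --series "-5 -8 0 0 0;-10 -16 0 0 0;-10 -20 0 0 0;-10 -20 0 0 0;-10 -16 0 0 0;-5 -8 0 0 0;0 0 0 0 0;0 0 0 0 0"

```text
time_s: 34.88
tool_pos: [0.5585, -0.0179, 0.1823]
tool_rot: [-180.0, 0.0, 91.8]
force: [0.6, -0.0, 1.2]
grip_width: 0.0872
grasp_force: 0.0
```

Run:
```python
from h import *
o=telemetry.get_obs();print(o["tool_pos"],o["time_s"]);C=cam("wrist",o);S=cam("side");w=cams.read_camera("wrist");b=cams.read_camera("side");cv2.imwrite("pics/w17.png",w);cv2.imwrite("pics/s17.png",b)
g=cv2.cvtColor(w,6);p=proj([.6451,.0363,.106],C);print("cap exp",p);x,y=map(int,p)
for r in range(max(0,y-50),min(420,y+50),10):print(r,[int(v) for v in g[r,max(0,x-60):x+60:5]])
gs=cv2.cvtColor(b,6);print("side top/bottom",proj([.6451,.0363,.106],S),proj([.6451,.0363,.006],S),"cassette",proj([.6412,.1542,.044],S))
for r in range(150,214,5):print(r,gs[r,285:326:2].tolist())
```

```text
[ 0.55846192 -0.01785518  0.18233646] 34.8833
cap exp [420.19508406 142.31763952]
92 [87, 88, 86, 84, 128, 127, 127, 152, 152, 149, 146, 144, 149, 149, 146, 147, 148, 150, 44, 137, 74, 127, 126, 126]
102 [79, 69, 41, 47, 48, 46, 47, 58, 79, 91, 94, 89, 146, 151, 147, 147, 148, 149, 39, 128, 127, 128, 121, 62]
112 [43, 46, 25, 46, 52, 66, 64, 64, 63, 61, 61, 55, 70, 95, 102, 150, 146, 148, 87, 125, 126, 128, 126, 126]
122 [39, 36, 44, 57, 59, 62, 62, 57, 45, 47, 140, 142, 141, 141, 140, 142, 140, 86, 129, 127, 126, 126, 127, 126]
132 [36, 38, 48, 60, 59, 57, 45, 44, 112, 142, 142, 141, 140, 139, 140, 139, 138, 141, 137, 64, 66, 65, 65, 126]
142 [39, 36, 56, 56, 58, 57, 39, 41, 142, 142, 142, 141, 141, 140, 139, 140, 138, 139, 129, 126, 128, 128, 127, 127]
152 [20, 37, 37, 80, 61, 55, 46, 39, 142, 141, 140, 140, 141, 139, 139, 139, 139, 140, 128, 128, 128, 128, 128, 127]
162 [156, 36, 14, 27, 63, 87, 88, 83, 47, 105, 144, 143, 141, 140, 140, 138, 106, 125, 130, 128, 128, 127, 128, 128]
172 [150, 150, 154, 153, 152, 150, 153, 154, 151, 149, 154, 153, 150, 154, 154, 151, 54, 138, 128, 12
[... 926 characters left out ...]
102, 119, 123, 119, 160, 184, 185, 173, 160, 170, 173]
185 [187, 185, 184, 185, 177, 118, 92, 114, 130, 139, 143, 146, 157, 163, 156, 176, 184, 183, 159, 173, 171]
190 [183, 187, 190, 190, 188, 177, 108, 88, 104, 120, 135, 144, 141, 129, 127, 175, 188, 189, 178, 165, 173]
195 [184, 189, 189, 189, 188, 160, 93, 86, 88, 97, 106, 110, 109, 109, 136, 166, 174, 164, 166, 157, 166]
200 [178, 186, 164, 106, 90, 78, 78, 88, 93, 100, 107, 112, 111, 105, 126, 182, 191, 190, 189, 155, 166]
205 [162, 179, 185, 179, 154, 114, 112, 96, 97, 102, 110, 107, 103, 93, 136, 169, 186, 189, 190, 177, 158]
210 [166, 181, 188, 187, 187, 187, 182, 177, 172, 172, 172, 172, 174, 181, 181, 185, 183, 181, 181, 168, 157]
```

```bash
python3 -c "
from cell import env
print(env.sign_off())"
```

```text
the job is handed in; nothing more can be done
None
```

I turned the upside-down cassette over, set it collar up between its rail lugs and released it. After that I stood the bottle in the round nest, then handed the job in at about 35 s. My last camera checks put the cassette about 2.6 mm and the bottle cap about 2.5 mm off centre, both within their play; sign-off gave no verdict.

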